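# Close the vial transport case under its lapped lid

### The arm

A 6-joint arm with a two-finger parallel gripper is mounted at the origin on a cart in front of the work surface, level with it; the furniture and walls round the work are solid. World frame = base frame: x ahead of the robot, y to its left, z up, the work surface at z = 0. Lengths are in m, angles in degrees, forces in N, time in s.
With the tool pointing down it reaches from about 0.375 to 0.9 m from the base axis. Payload 3.1 kg.
Tool frame: the origin (TCP) lies where the fingers leave the gripper's body, on its centre line; the fingertips stand bot.tips_ahead ahead of it and the grasp point (between the pads) lies 51 mm ahead of it (bot.tips_ahead is the distance from the TCP to the fingertips, in m); z points along the fingers, x is the direction in which the jaws open and shut, and the axes are right-handed (so a half turn about z gives the same grasp; the last joint's range is limited). The gripper opens to 87 mm and grips with 3 to 60 N. Pads are 19 mm wide; open, the fingers measure 117 mm over their backs; the gripper's body (75 mm by 190 mm) begins 51 mm behind the grasp point.
Start: joints at [-81.503, 30.224, 82.088, -0, 67.689, -10.227], TCP at [0.201, -0.592, 0.292] pointing down, gripper open.
Joint ranges: [-176.69, 176.69], [-43.24, 126.21], [12.49, 139.97], [-82, 262], [0, 151.66], [-163.58, 163.58]. Speed limits (degrees/s): [159.86, 159.86, 180, 180, 180, 180].

### API

Orientations are given as a 3x3 rotation matrix whose columns are the frame's x, y, z axes.
In Python, from rig import bot, vision, nets gives the robot as it stands.
- The arm moves only by the tool play_rows, never from a script. Its argument "series" is a list of rows, each an object of numbers: "tx", "ty", "tz": the shift along the world's x, y, z as a fraction of full scale; "turn": the turn about the world's z as a fraction of full scale. A call has 1 to 10 rows; each row shifts and turns the commanded pose from where the row before left it; what a row does not reach is not made up. Full scale, the value 1, is 0.8 m for a shift and 60 degrees for a turn. A row lasts 1/10 s, in which the tool goes at most 50 mm and 8.59 degrees, less where a joint would pass 70% of its speed; a pose out of reach is approached as far as the arm can. A call with a number of a shift or a turn outside -1 to 1 is refused whole. A call with a gripper value outside its range is refused whole. "gripper" is the opening, from 0 (shut) to 1 (fully open), set as the call begins (left out, the last holds). The fingers move at their own pace and stop on an object; the grip force is fixed at half the most. Time passes only in rows, so rows that do not move let the fingers close. It gives the time, the measured TCP pose, the force and the opening at its end, in the units of the state.
- bot.read_state(): the state, without advancing time (a new reading comes with each control period).
- vision.capture(name): name is "side" or "top"; returns a dict with "pixels" (384x512x3 uint8, blue, green, red), "fx", "fy", "cx", "cy" (pixels), "extrinsics" (4x4, takes a point from camera to world coordinates). Camera axes: x right, y down, z forward; pixel columns grow to the right and rows downward; lengths in m; the calibration is good to about 2 mm. A picture is of the moment at which its call begins. There is no depth.
- bot.hand_in(): hands the job in, once; it reports no verdict.
Trained networks look in a picture, given as the dict that the camera call returned (one of the last four; its "shot" number tells which), for a name from the list of things; names that differ only in an ending like _2 or _b are one class to them, and where a whole thing is asked for, a point or a joint stands for the part that bears it (a point fixed in the world has none). Each returns a list of dicts, best first, with "confidence" (0 to 1); they miss things now and then, are a little off and sometimes report something else, mostly with a low value. They report only what shows in the picture. A call takes as long as a camera call. They do not tell look-alikes from the thing itself.
- nets.look_for(picture, query): "at" ([column, row] as shares, 0 to 1, of the picture: columns of its width, rows of its height, amid what is visible of it).
- nets.masks_of(picture, query): "region" (384x512 bool, what is visible of it) and "at" ([column, row] as shares, 0 to 1, of the picture: columns of its width, rows of its height, amid what is visible of it).
The state is a dict: "time_s": time; "joint_positions": joint angles; "qvel": joint speeds; "tau": joint torques, N m; "position": TCP position; "tcp_rot": TCP orientation; "force": force on the tool from outside, world axes, zero at the start; "moment": the same for the moment, N m; "opening": opening from 0.0 (shut) to 1.0 (fully open).
Only numpy, scipy, OpenCV 4.12 (cv2) and the standard library are available. Lean on these libraries where they do the work, as an engineer would, in place of code of your own. Each camera call takes 0.05 s, during which the arm holds its last target.

### The job

Finish packing the grey vial case: stand the brown vial in the rack's empty medium cell and the white bottle in the empty large cell. Then pick up the loose blue front cover by its black bar grip, tuck its thin edge under the overlapping edge of the shut rear lid without lifting that lid, and press the cover down against the sprung rack until it lies flat and fully home inside the case's rim. Finish still gripping the cover and holding it pressed flat, so that a colleague can close the catches; leave the beaker, dish, binder clip and pen where they are.

Things in the scene. Friction and masses are not known exactly. Their poses are not given: they have to be found in the camera images.
- case: Grey open case, 165 x 152 x 74 mm, fixed; origin under its centre, x towards the rear lid's hinge, z up. Front bay at -x: rim inner faces x = -0.081, y = +-0.072, rim top z = 0.071. In the rim a ledge at z = 0.066, 5 mm wide, carries the cover; rear ledge x = 0.019 to 0.031, then an upright stop. Cover home: its grip at x = -0.033, y = 0 (play 2 mm each way), 19 mm above the ledge.
- rear_lid (a joint): Hinge of the blue rear lid (65 x 152 x 3.5 mm, 0.10 kg, held shut by its weight alone): 0 = shut, grows as it lifts (rad). Shut, its underside is at z = 0.074 in the case frame, the hinge line at x = 0.080, the free edge at x = 0.015.
- lap_edge (a point): Middle of the lower edge of the rear lid's free end, which the cover goes under; axes as the case's while shut. It stands 8 mm higher than the case's ledges; the open room from it to the front rim is 96 mm long.
- rack (a joint): Downward travel of the white sprung rack in the front bay (m): 0 = up, 0.006 = bottomed. It resists with about 6 to 11 N; with the cover home over all vials it reads 0.004, and the springs lift a cover that is not held. Four square cells in a row along case y at x = -0.033; the outer two (y = +-0.0535) already hold small vials, 16 mm diameter, caps at case z = 0.069.
- large_cell (a point): Centre of the mouth of the rack's empty large cell: 32 x 32 mm with a 3 mm lead-in chamfer, floor 13 mm below the mouth, at case x = -0.033, y = -0.0175, z = 0.039; axes as the case's. The bottle stood in it has its cap at case z = 0.070, 4 mm above the ledge.
- medium_cell (a point): Centre of the mouth of the rack's empty medium cell: 26 x 26 mm with a 3 mm lead-in chamfer, floor 24 mm below the mouth, at case x = -0.033, y = +0.0205, z = 0.039; axes as the case's. The brown vial stood in it has its cap at case z = 0.070. Fingers have 46 mm of room on either x side of the cells above the rack.
- brown_vial_centre (a point): Centre of the brown vial with white cap, 22 mm diameter, 55 mm tall, 35 g, standing upright on the desk; z up.
- white_bottle_centre (a point): Centre of the squat all-white bottle, 28 mm diameter, 44 mm tall, 40 g, standing upright on the desk; z up.
- cover_grip (a point): In the middle of the black bar grip of the loose blue cover (0.22 kg, flat on the desk), 19 mm above its underside; x towards the thin edge, z up. The bar is 16 mm thick (x), 68 mm long (y), its top 33 mm above the underside. Plate 5 mm thick, x = -0.046 to 0.044, y = +-0.070; beyond it a 3 mm tongue, flush with the underside, reaches x = 0.062.
- cover_nose (a point): Middle of the end face of the cover's tongue (132 mm wide), 62 mm in x from the grip, 1.5 mm above the underside; axes as the cover's. Held over the gap clear of the vial caps and tilted about 8 degrees nose down, the tongue passes under the rear lid while the plate clears the vial caps and the front rim.
- glass_beaker: Bystander: clear beaker, 57 mm wide, 66 mm tall; origin under its centre.
- dish: Bystander: clear round dish, 55 mm wide, 14 mm tall; origin under its centre.
- lime_clip: Bystander: lime-green binder clip, 30 x 19 x 27 mm; origin under its centre.
- black_pen: Bystander: black pen, 145 mm long; origin under its centre.
Mind the look-alikes: they are no part of the job. What is shaped like the part that bears brown_vial_centre but purple or red is not meant.

How it is judged (in metres and radians):
On the way, in this order (a step that is already met when the one before it is completed fails the run):
1. the brown vial stands in the medium cell and the white bottle in the large cell (horizontal distance between brown_vial_centre and medium_cell below 0.005 m and z of brown_vial_centre in the frame of medium_cell below 0.0065 m and angle between each of brown_vial_centre, white_bottle_centre's own z axis and vertical below 0.12 rad and horizontal distance between white_bottle_centre and large_cell below 0.005 m and z of white_bottle_centre in the frame of large_cell below 0.012 m), for 0.2 s.
2. the cover's thin edge is under the lapped edge of the rear lid (x of cover_nose in the frame of case above 0.023 m and z of cover_nose in the frame of case below 0.0735 m and y of cover_nose in the frame of case between -0.006 and 0.006 m), for 0.1 s.
At the end, for the whole second after the job is handed in: Cover held by the fingers (3 N), flat (0.025 rad) and home: grip within 4 mm in x, y and 2 mm in z of its place, tongue 8 mm or more under the rear lid, lid shut (0.02 rad), rack pressed down over 3 mm; brown vial and white bottle upright in their cells within 5 mm (all of step 1 and all of step 2 and x of cover_grip in the frame of case between -0.037 and -0.029 m and y of cover_grip in the frame of case between -0.004 and 0.004 m and z of cover_grip in the frame of case between 0.083 and 0.0867 m and angle between the z axis of cover_grip and the z axis of case, either way round below 0.025 rad and value of joint rack above 0.003 m and value of joint rear_lid below 0.02 rad and contact force between the fingers and cover above 3 N); the arm keeps its last pose, push and grip.
It fails at once if the rear lid is lifted (its edge by more than about 5 mm, 0.08 rad) (value of joint rear_lid above 0.08 rad).
It fails at once if the beaker is moved more than 30 mm (distance of glass_beaker from where it was at the start of the episode above 0.03 m).
It fails at once if the dish is moved more than 30 mm (distance of dish from where it was at the start of the episode above 0.03 m).
It fails at once if the lime clip is moved more than 30 mm (distance of lime_clip from where it was at the start of the episode above 0.03 m).
It fails at once if the pen is moved more than 30 mm (distance of black_pen from where it was at the start of the episode above 0.03 m).
It also fails if it takes over 64 s, if anything falls off the work surface, if the arm or the gripper's body presses on something with over 40 N, if the wrist force passes 120 N, or if a joint passes its speed limit or range.

## Working session

There is one attempt and no reset: what is moved stays moved. The work goes in short steps, Python scripts to look and compute and a tool call to move; the robot and the scene stay as the last step left them, time stands still between calls to the robot, and variables do not carry over. Pictures are saved under pics/ and viewed, and the job is handed in when it is done.

Besides the shell and the picture viewer there is one more tool, called after "Call:" by a JSON object that holds its "op" and its "data". play_rows: Moves the arm, as the interface text tells. Shift numbers are shares of 0.8 m and turn numbers shares of 60 degrees, none past 1 either way. Its arguments: {"type":"object","properties":{"series":{"type":"array"},"gripper":{"type":"number"}},"required":["series"]}

```bash
ls; mkdir -p pics; python3 - <<'E'
from rig import bot, vision, nets
import cv2
s=bot.read_state(); print(s, bot.tips_ahead)
for n in("side","top"):
    p=vision.capture(n); cv2.imwrite(f"pics/{n}0.png",p["pixels"])
    print(n,p["fx"],p["fy"],p["cx"],p["cy"],p["extrinsics"])
E
```

```text
pics
{'time_s': 0.0, 'joint_positions': array([-8.15038797e+01,  3.02806101e+01,  8.21545566e+01, -9.53153100e-04,
        6.76878858e+01, -1.02254490e+01]), 'qvel': array([ 0.05828244, -0.12244038,  0.04745928,  0.01820651, -0.00976437,
        0.06349576]), 'tau': array([ 8.08253990e-04, -4.40041494e+01, -1.76588738e+01,  6.32102718e-02,
        5.81855793e-02, -1.75753626e-04]), 'position': array([ 0.20056486, -0.59134982,  0.29126399]), 'tcp_rot': array([[ 3.20975196e-01, -9.47087543e-01, -3.32523148e-04],
       [-9.47085236e-01, -3.20975159e-01,  2.12182669e-03],
       [-2.11628730e-03, -3.66125973e-04, -9.99997694e-01]]), 'force': array([-0.06834463,  0.54347013, -0.42478803]), 'moment': array([-0.00217034,  0.00370242,  0.03949808]), 'opening': 0.9981289629419468} 0.0697
side 401.23311990332354 401.23311990332354 258.0792207798798 187.51624783748053 [[-0.99038326 -0.07531609  0.11605379  0.47415285]
 [-0.13554546  0.36014406 -0.92299712  1.1409766 ]
 [ 0.02772045 -0.92985146 -0.3668894   0.51024627]
 [ 0.          0.          0.          1.        ]]
top 431.9244843251958 431.9244843251958 256.50944639621594 197.20358752789593 [[-2.82698844e-04 -9.84503098e-01  1.75366960e-01  3.91581499e-01]
 [-9.99967467e-01  1.69200371e-03  7.88685193e-03  2.47928227e-02]
 [-8.06135171e-03 -1.75359025e-01 -9.84471547e-01  1.41553352e+00]
 [ 0.00000000e+00  0.00000000e+00  0.00000000e+00  1.00000000e+00]]
```

View pics/side0.png

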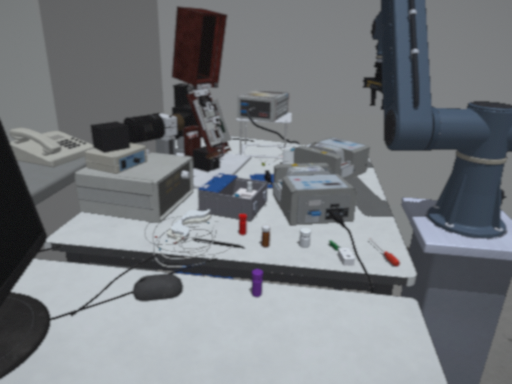

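View pics/top0.png

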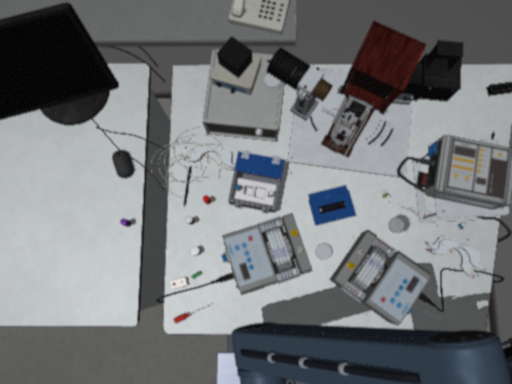

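```bash
cat > h.py <<'E'
import numpy as np, cv2
def ray(p,uv):
    d=np.array([(uv[0]-p["cx"])/p["fx"],(uv[1]-p["cy"])/p["fy"],1.])
    E=p["extrinsics"]; return E[:3,3],E[:3,:3]@d
def at_z(p,uv,z):
    o,d=ray(p,uv); return o+d*(z-o[2])/d[2]
def proj(p,X):
    E=p["extrinsics"]; c=E[:3,:3].T@(np.asarray(X)-E[:3,3]); return np.array([p["fx"]*c[0]/c[2]+p["cx"],p["fy"]*c[1]/c[2]+p["cy"]])
E
python3 - <<'E'
from rig import bot, vision, nets
import cv2,numpy as np
from h import *
T=vision.capture("top"); S=vision.capture("side")
for p,n in((T,"top"),(S,"side")):
    for q in("case","brown_vial_centre","white_bottle_centre","cover_grip","rear_lid","rack","large_cell","medium_cell","cover_nose","glass_beaker","dish","lime_clip","black_pen","lap_edge"):
        try:
            r=nets.masks_of(p,q)
            print(n,q,[(round(a["confidence"],2),np.round(np.array(a["at"])*[512,384],1).tolist(),int(a["region"].sum())) for a in r[:4]])
            r2=nets.look_for(p,q)
            print('    ',[(round(a["confidence"],2),np.round(np.array(a["at"])*[512,384],1).tolist()) for a in r2[:4]])
        except Exception as e: print(q,e)
c=T["pixels"][140:270,170:420]; cv2.imwrite("pics/topc.png",cv2.resize(c,None,fx=3.2,fy=3.2,interpolation=cv2.INTER_CUBIC))
c=S["pixels"][160:280,160:360]; cv2.imwrite("pics/sidec.png",cv2.resize(c,None,fx=4,fy=4,interpolation=cv2.INTER_CUBIC))
E
```

```text
top case [(0.61, [255.7, 180.3], 2532)]
     [(0.55, [255.0, 181.0])]
top brown_vial_centre [(0.61, [207.0, 201.1], 55), (0.45, [188.8, 221.3], 44), (0.32, [330.2, 204.4], 1374)]
     [(0.62, [209.4, 201.2]), (0.5, [125.0, 223.0])]
top white_bottle_centre [(0.7, [260.4, 167.9], 921), (0.64, [331.9, 206.7], 1333), (0.53, [194.6, 249.6], 50)]
     [(0.69, [255.0, 192.8]), (0.66, [195.5, 251.0])]
top cover_grip [(0.82, [333.9, 202.8], 1320)]
     [(0.89, [328.3, 204.8])]
top rear_lid [(0.87, [258.1, 164.1], 896)]
     [(0.58, [258.6, 164.2])]
top rack [(0.71, [253.8, 191.1], 720)]
     [(0.59, [252.1, 190.8])]
top large_cell [(0.72, [253.5, 192.0], 814), (0.54, [330.6, 202.3], 1355)]
     [(0.67, [257.3, 191.2]), (0.17, [397.9, 225.1])]
top medium_cell [(0.95, [251.2, 191.7], 837)]
     [(0.98, [251.6, 192.7])]
top cover_nose [(0.74, [328.7, 202.5], 1365)]
     [(0.66, [330.6, 203.8])]
top glass_beaker [(0.79, [398.3, 225.5], 269)]
     [(0.55, [397.0, 224.0])]
top dish [(0.72, [323.9, 251.2], 198)]
     [(0.82, [322.5, 252.6]), (0.25, [332.4, 203.4]), (0.18, [193.9, 249.0])]
top lime_c
[... 637 characters left out ...]
0.97, [218.2, 180.0])]
side rack [(0.68, [243.6, 195.4], 81)]
     [(0.56, [243.2, 195.0])]
side large_cell [(0.56, [241.9, 192.9], 116), (0.44, [219.5, 182.8], 443)]
     [(0.51, [242.3, 192.3])]
side medium_cell [(0.45, [245.9, 190.6], 87)]
     [(0.55, [246.8, 193.1])]
side cover_nose [(0.61, [264.9, 179.9], 207)]
     [(0.5, [263.9, 176.3])]
side glass_beaker [(0.54, [287.9, 154.6], 179)]
     [(0.48, [289.0, 152.3])]
side dish []
     []
side lime_clip []
     [(0.63, [288.1, 153.8])]
side black_pen [(0.55, [219.7, 243.3], 156), (0.31, [215.9, 181.3], 426)]
     [(0.68, [246.3, 192.5])]
side lap_edge [(0.71, [218.9, 182.8], 470), (0.27, [266.8, 176.8], 175)]
     [(0.8, [219.5, 181.7])]
```

View pics/topc.png

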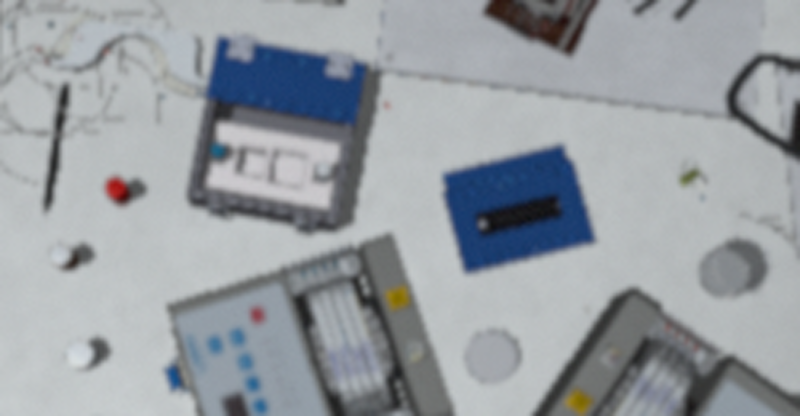

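View pics/sidec.png

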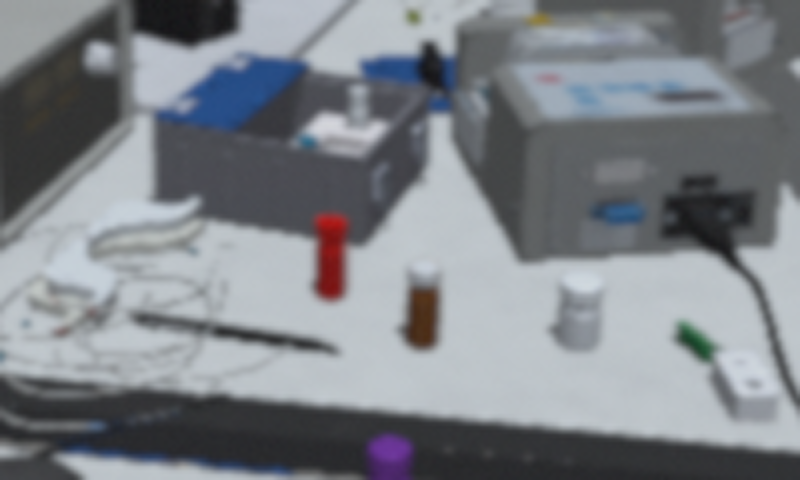

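```bash
cat > fit.py <<'E'
import numpy as np, cv2
from scipy.optimize import minimize
from h import *
def blue(p,thr=None):
    a=p["pixels"].astype(float); b=a[...,0]-a[...,2]   # B-R
    return b
def rend(p,polys,box,k=8,sig=0.8):
    x0,y0,x1,y1=box; im=np.zeros(((y1-y0)*k,(x1-x0)*k),np.float32)
    for P,v in polys:
        uv=np.array([proj(p,X) for X in P]); q=((uv+0.5-[x0,y0])*k-0.5)
        cv2.fillPoly(im,[np.round(q*16).astype(np.int32)],float(v),shift=4)
    im=cv2.resize(im,(x1-x0,y1-y0),interpolation=cv2.INTER_AREA)
    return cv2.GaussianBlur(im,(0,0),sig)
def R(t): c,s=np.cos(t),np.sin(t); return np.array([[c,-s,0],[s,c,0],[0,0,1.]])
def tr(pose,pts): return [R(pose[2])@np.array(q)+[pose[0],pose[1],0] for q in pts]
def rect(x0,x1,y0,y1,z): return [(x0,y0,z),(x1,y0,z),(x1,y1,z),(x0,y1,z)]
def fitpose(p,img,model,p0,box,sig=0.8):
    x0,y0,x1,y1=box; obs=img[y0:y1,x0:x1]
    def cost(v):
        m=rend(p,[(tr((v[0],v[1],v[2]),P),w) for P,w in model],box,sig=sig)
        A=np.stack([m.ravel(),np.ones(m.size)],1); s,res,_,_=np.linalg.lstsq(A,obs.ravel(),rcond=None)
        r=obs.ravel()-A@s; return np.abs(r).mean() 
    best=None
    for st in (0.01,0.003):
        sim=np.array([p0]+[np.array(p0)+d for d in (np.array([st,0,0]),np.array([0,st,0]),np.array([0,0,st*8]))])
        r=minimize(cost,p0,method="Nelder-Mead",options=dict(initial_simplex=sim,xatol=1e-5,fatol=1e-6)); p0=r.x
    return r.x,r.fun
E
python3 - <<'E'
from rig import bot, vision, nets
from fit import *
T=vision.capture("top"); S=vision.capture("side")
import pickle; pickle.dump((T,S),open("p0.pkl","wb"))
print(bot.read_state()["time_s"])
cov=[(rect(-.046,.044,-.07,.07,.005),1),(rect(.044,.062,-.066,.066,.003),1),(rect(-.008,.008,-.034,.034,.033),0)]
c0=at_z(T,(331,207),.005); print(c0)
print("cover",fitpose(T,blue(T),cov,[c0[0],c0[1],.22],(295,170,370,240)))
lid=[(rect(.015,.080,-.076,.076,.0775),1)]
l0=at_z(T,(258,180),.07); print(l0)
a=fitpose(T,blue(T),lid,[l0[0],l0[1],-.165],(222,140,300,187)); print("case by lid",a)
b=fitpose(S,blue(S),lid,a[0],(185,160,253,205)); print("case by lid side",b)
# white vials
for n,uv,z in(("vial",(191,220),.055),("bottle",(195.5,250.5),.044)): print(n,at_z(T,uv,z))
for n,uv,z in(("vial",(265.5,234.5),.0275),("bottle",(305,240),.022)): print(n,at_z(S,uv,z))
E
```

```text
3.1
[ 0.60959258 -0.20966618  0.005     ]
cover (array([ 0.60932807, -0.21269258,  0.24738688]), np.float64(4.835967316585083))
[0.68694582 0.03080615 0.07      ]
case by lid (array([ 0.68821085,  0.03635112, -0.18406511]), np.float64(5.271932630733161))
case by lid side (array([ 0.6882435 ,  0.03968221, -0.18714563]), np.float64(5.243401336671713))
vial [0.56080655 0.24362872 0.055     ]
bottle [0.46517726 0.22860628 0.044     ]
vial [0.56447064 0.24373223 0.0275    ]
bottle [0.46447918 0.24378322 0.022     ]
```

```bash
cat > ov.py <<'E'
from fit import *
def overlay(p,box,k,polys,out):
    x0,y0,x1,y1=box
    im=cv2.resize(p["pixels"][y0:y1,x0:x1],None,fx=k,fy=k,interpolation=cv2.INTER_CUBIC)
    for P,c in polys:
        uv=np.array([proj(p,X) for X in P]); q=((uv+.5-[x0,y0])*k-.5)
        cv2.polylines(im,[np.round(q*16).astype(np.int32)],True,c,1,cv2.LINE_AA,4)
    cv2.imwrite(out,im)
def circ(x,y,z,r): return [(x+r*np.cos(t),y+r*np.sin(t),z) for t in np.linspace(0,2*np.pi,25)[:-1]]
def casepolys(P):
    G=(0,255,0);Y=(0,255,255);M=(255,0,255)
    return [(tr(P,rect(-.0825,.0825,-.076,.076,.071)),G),(tr(P,rect(.015,.08,-.076,.076,.0775)),Y),(tr(P,rect(-.049,-.017,-.0335,-.0015,.039)),M),(tr(P,rect(-.046,-.020,.0075,.0335,.039)),M),
     (tr(P,circ(-.033,.0535,.069,.008)),Y),(tr(P,circ(-.033,-.0535,.069,.008)),Y)]
E
python3 - <<'E'
import pickle
from ov import *
T,S=pickle.load(open("p0.pkl","rb"))
P=(.6882,.038,-.1853)
cp=(.6093,-.2127,.2474)
cv=[(tr(cp,q),(0,255,0)) for q in(rect(-.046,.044,-.07,.07,.005),rect(.044,.062,-.066,.066,.003),rect(-.008,.008,-.034,.034,.033))]
def cyl(x,y,r,h): return [(circ(x,y,0,r),(0,0,255)),(circ(x,y,h,r),(0,255,0))]
v=cyl(.562,.2437,.011,.055)+cyl(.465,.236,.014,.044)
overlay(T,(220,140,370,240),5,casepolys(P)+cv,"pics/o1.png")
overlay(T,(170,200,230,260),8,v,"pics/o2.png")
overlay(S,(190,165,330,265),5,casepolys(P)+cv+v,"pics/o3.png")
E
```

```text
(no output)
```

View pics/o1.png

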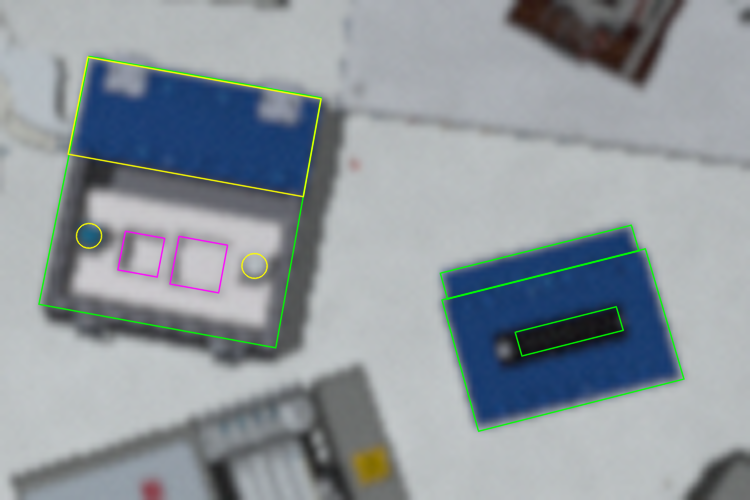

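View pics/o2.png

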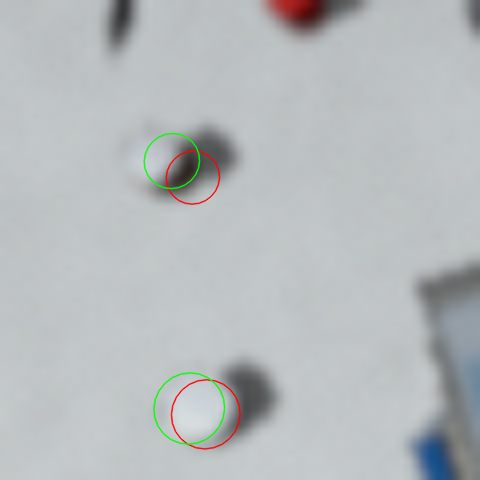

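View pics/o3.png

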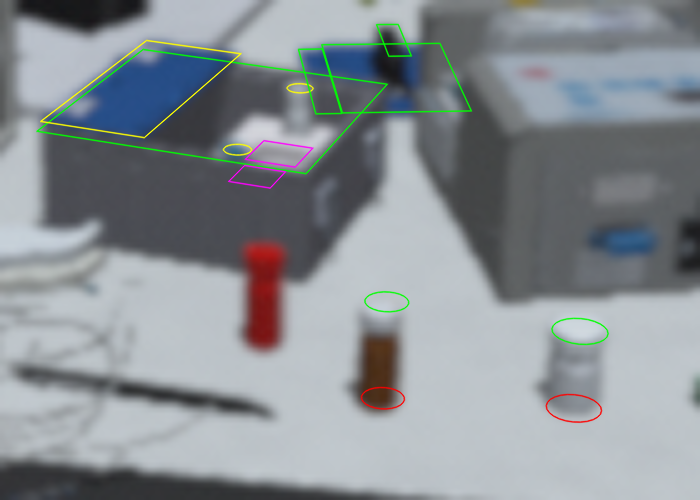

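```bash
python3 - <<'E'
import pickle
from ov import *
T,S=pickle.load(open("p0.pkl","rb"))
def big(p,box,k,o): 
    x0,y0,x1,y1=box; cv2.imwrite(o,cv2.resize(p["pixels"][y0:y1,x0:x1],None,fx=k,fy=k,interpolation=cv2.INTER_NEAREST))
big(S,(250,215,325,260),10,"pics/b1.png")
g=T["pixels"]
print(g[212:232,180:205].astype(int).sum(2)//3)
print(g[240:260,185:210].astype(int).sum(2)//3)
E
```

```text
[[193 193 193 193 193 194 195 195 193 192 193 192 193 193 193 192 191 191
  191 191 192 193 193 192 191]
 [194 196 194 194 195 196 197 195 194 192 192 193 193 194 191 191 192 193
  192 192 193 192 192 192 191]
 [196 197 195 195 194 195 194 192 189 190 192 194 194 192 190 188 189 191
  192 193 194 193 193 193 191]
 [196 195 195 194 195 194 191 190 182 185 187 190 191 188 182 170 169 181
  189 193 193 195 194 192 191]
 [195 196 194 194 192 189 189 187 179 179 182 182 177 166 152 132 133 152
  171 186 195 194 194 192 191]
 [197 196 194 193 190 185 185 190 187 186 180 168 151 129 112  98  98 114
  141 176 192 193 193 192 192]
 [195 194 194 193 189 183 189 195 196 192 184 166 123  88  83  87  86  90
  115 158 185 194 191 192 191]
 [195 194 194 192 189 186 194 201 200 196 191 167 110  65  70  81  83  85
  102 142 179 192 192 191 192]
 [194 194 193 194 191 192 198 205 205 200 187 153  95  48  60  78  86  92
  112 150 182 192 193 191 192]
 [193 194 193 194 193 191 193 198 202 192 163 120  68  39  62  93 102 115
  145 173 188 193 192 192 191]
 [194 194 193 193 194 190 185 186 181 162 124  79 
[... 2401 characters left out ...]
15 215 213 203 175 130 101 112 148 175
  188 196 197 199 196 197 196]
 [197 195 195 195 195 195 198 201 202 199 193 180 150 131 138 156 180 195
  200 199 200 199 199 196 198]
 [197 195 195 195 196 196 195 195 189 182 176 167 156 162 177 186 196 199
  200 200 200 201 198 198 198]
 [196 196 195 197 196 196 196 195 193 189 187 186 183 190 195 198 200 199
  200 199 200 199 200 200 199]
 [194 195 195 196 196 195 196 197 197 195 197 198 197 198 199 198 201 199
  198 200 201 201 199 201 200]
 [195 196 195 196 197 196 196 197 198 199 199 197 197 198 199 199 201 199
  200 199 199 200 199 200 200]
 [195 195 195 195 196 195 196 196 198 198 198 197 199 198 200 201 200 201
  199 198 198 199 199 201 200]]
```

View pics/b1.png

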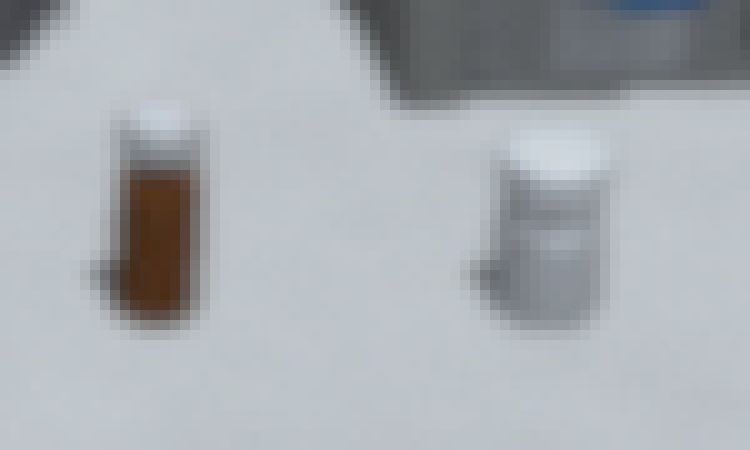

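```bash
python3 - <<'E'
import pickle
from ov import *
from scipy.optimize import least_squares
T,S=pickle.load(open("p0.pkl","rb"))
for n,uvT,h,r,colc,rowb in(("vial",(188.2,219.8),.055,.011,265.2,247.2),("bottle",(194.0,250.6),.044,.014,304.6,247.7)):
    t=at_z(T,uvT,h); print(n,"top",t)
    f=lambda v:[proj(S,(v[0],v[1],h/2))[0]-colc, max(proj(S,q)[1] for q in circ(v[0],v[1],0,r))-rowb]
    print("side",least_squares(f,t[:2]).x)
E
```

```text
vial top [0.56145682 0.25254441 0.055     ]
side [0.56462138 0.2488501 ]
bottle top [0.4648666  0.23334358 0.044     ]
side [0.46587094 0.22996997]
```

Call:
{"op": "play_rows", "data": {"series": [{"tx":0.04,"ty":0.04,"turn":-0.06},{"tx":0.04,"ty":0.04,"turn":-0.06},{"tx":0.04,"ty":0.04,"turn":-0.06},{"tx":0.04,"ty":0.04,"turn":-0.06},{"tx":0.04,"ty":0.04,"turn":-0.06},{"tx":0.04,"ty":0.04,"turn":-0.06},{"tx":0.04,"ty":0.04,"turn":-0.06},{"tx":0.04,"ty":0.04,"turn":-0.06}], "gripper": 0.8}}

```text
invalid input
```

Call:
{"op": "play_rows", "data": {"series": [{"tx":0.011,"ty":0.06},{"tx":0.011,"ty":0.06},{"tx":0.011,"ty":0.06},{"tx":0.011,"ty":0.06},{"tx":0.011,"ty":0.06},{"tx":0.011,"ty":0.06},{"tx":0.011,"ty":0.06},{"tx":0.011,"ty":0.06},{"tx":0.011,"ty":0.06},{"tx":0.011,"ty":0.06}]}}

```text
invalid input
```

```bash
cat > st.py <<'E'
from rig import bot
import numpy as np
s=bot.read_state(); r=s["tcp_rot"]; p=s["position"]
print("t",round(s["time_s"],2),"pos",np.round(p,4),"jawyaw",round(np.degrees(np.arctan2(r[1,0],r[0,0])),2),"tipz",round(p[2]-.0697,4),"q",np.round(s["joint_positions"],1),"F",np.round(s["force"],1),"M",np.round(s["moment"],2),"open",round(s["opening"]*87,1))
print("tilt",np.round(r[:,2],4))
E
python3 st.py
```

```text
t 3.1 pos [ 0.2007 -0.5919  0.2923] jawyaw -71.27 tipz 0.2226 q [-81.5  30.2  82.1   0.   67.7 -10.2] F [-0.   0.6  1. ] M [-0.03  0.04 -0.05] open 86.9
tilt [ 0.  0. -1.]
```

Call:
{"op": "play_rows", "data": {"series": [{"tx":0.04,"ty":0.04,"tz":0,"turn":-0.06},{"tx":0.04,"ty":0.04,"tz":0,"turn":-0.06},{"tx":0.04,"ty":0.04,"tz":0,"turn":-0.06},{"tx":0.04,"ty":0.04,"tz":0,"turn":-0.06},{"tx":0.04,"ty":0.04,"tz":0,"turn":-0.06},{"tx":0.04,"ty":0.04,"tz":0,"turn":-0.06},{"tx":0.04,"ty":0.04,"tz":0,"turn":-0.06},{"tx":0.04,"ty":0.04,"tz":0,"turn":-0.06}], "gripper": 0.8}}

```text
time_s: 3.9
position: [0.4578, -0.3345, 0.2925]
tcp_rot: [[-0.178, -0.984, 0.0], [-0.984, 0.178, -0.0], [0.0, -0.0, -1.0]]
force: [0.8, -0.5, 0.3]
opening: 0.798
```

Call:
{"op": "play_rows", "data": {"series": [{"tx":0.011,"ty":0.06,"tz":0,"turn":0},{"tx":0.011,"ty":0.06,"tz":0,"turn":0},{"tx":0.011,"ty":0.06,"tz":0,"turn":0},{"tx":0.011,"ty":0.06,"tz":0,"turn":0},{"tx":0.011,"ty":0.06,"tz":0,"turn":0},{"tx":0.011,"ty":0.06,"tz":0,"turn":0},{"tx":0.011,"ty":0.06,"tz":0,"turn":0},{"tx":0.011,"ty":0.06,"tz":0,"turn":0},{"tx":0.011,"ty":0.06,"tz":0,"turn":0},{"tx":0.011,"ty":0.06,"tz":0,"turn":0}]}}

```text
time_s: 4.9
position: [0.5448, 0.1462, 0.2925]
tcp_rot: [[-0.175, -0.985, 0.001], [-0.985, 0.175, -0.0], [-0.0, -0.001, -1.0]]
force: [0.4, 0.1, 0.3]
opening: 0.799
```

Call:
{"op": "play_rows", "data": {"series": [{"tx":0.0076,"ty":0.0435,"tz":0,"turn":-0.008},{"tx":0.0076,"ty":0.0435,"tz":0,"turn":0},{"tx":0.0076,"ty":0.0435,"tz":0,"turn":0},{"tx":0,"ty":0,"tz":-0.052,"turn":0},{"tx":0,"ty":0,"tz":-0.052,"turn":0},{"tx":0,"ty":0,"tz":-0.052,"turn":0},{"tx":0,"ty":0,"tz":-0.052,"turn":0},{"tx":0,"ty":0,"tz":-0.052,"turn":0},{"tx":0,"ty":0,"tz":0,"turn":0}]}}

```text
time_s: 5.8
position: [0.5588, 0.2474, 0.0782]
tcp_rot: [[-0.183, -0.983, -0.013], [-0.983, 0.183, -0.003], [0.006, 0.012, -1.0]]
force: [-1.1, -0.1, 0.3]
opening: 0.799
```

```bash
python3 st.py; python3 - <<'E'
from ov import *
from rig import vision
T=vision.capture("top"); S=vision.capture("side")
overlay(S,(220,150,320,250),6,[],"pics/s1.png"); overlay(T,(150,170,250,270),6,[],"pics/t1.png")
E
```

```text
t 5.8 pos [0.5588 0.2474 0.0782] jawyaw -100.56 tipz 0.0085 q [ 13.4  46.3  91.4  -0.   43.1 114. ] F [-1.1 -0.1  0.3] M [0.06 0.03 0.03] open 69.5
tilt [-0.0133 -0.0032 -0.9999]
```

View pics/s1.png

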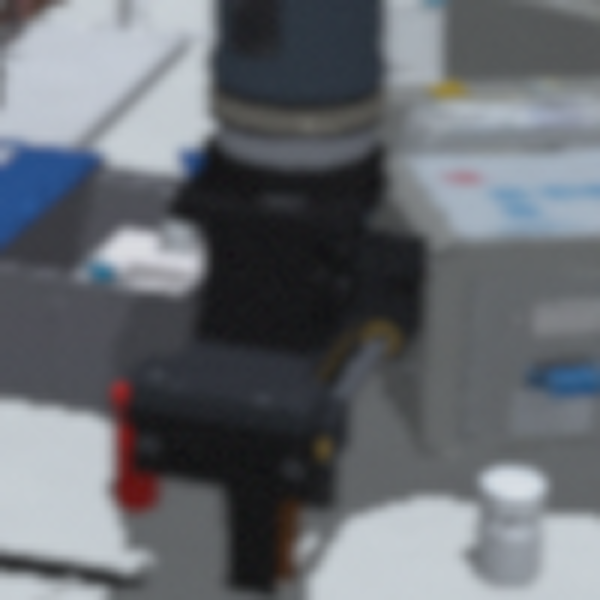

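```bash
python3 st.py
```

```text
t 5.9 pos [0.5628 0.2485 0.084 ] jawyaw -100.56 tipz 0.0143 q [ 13.4  45.8  91.2   0.   43.1 114. ] F [ 0.7 -0.4  0.9] M [0.05 0.   0.03] open 69.5
tilt [-1.3e-03 -3.0e-04 -1.0e+00]
```

View pics/t1.png

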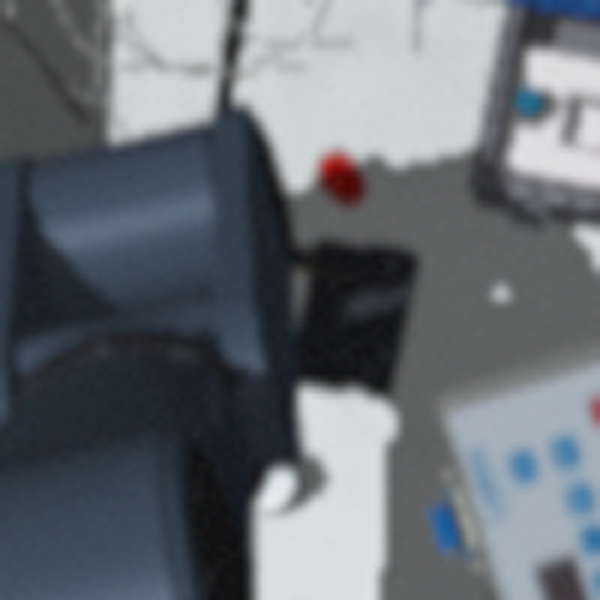

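Call:
{"op": "play_rows", "data": {"series": [{"tx":0,"ty":0,"tz":0,"turn":0},{"tx":0,"ty":0,"tz":0,"turn":0},{"tx":0,"ty":0,"tz":0,"turn":0},{"tx":0,"ty":0,"tz":0,"turn":0},{"tx":0,"ty":0,"tz":0,"turn":0}], "gripper": 0.1}}

```text
time_s: 6.4
position: [0.5632, 0.2486, 0.0851]
tcp_rot: [[-0.183, -0.983, 0.001], [-0.983, 0.183, 0.0], [-0.001, -0.001, -1.0]]
force: [-0.3, -0.3, 0.5]
opening: 0.435
```

Call:
{"op": "play_rows", "data": {"series": [{"tx":0,"ty":0,"tz":0,"turn":0},{"tx":0,"ty":0,"tz":0,"turn":0},{"tx":0,"ty":0,"tz":0,"turn":0},{"tx":0,"ty":0,"tz":0,"turn":0}]}}

```text
time_s: 6.8
position: [0.5629, 0.2485, 0.0843]
tcp_rot: [[-0.183, -0.983, 0.0], [-0.983, 0.183, 0.0], [-0.0, -0.0, -1.0]]
force: [-0.8, 0.8, 2.1]
opening: 0.245
```

Call:
{"op": "play_rows", "data": {"series": [{"tx":0,"ty":0,"tz":0,"turn":0},{"tx":0,"ty":0,"tz":0,"turn":0},{"tx":0,"ty":0,"tz":0.002,"turn":0.05},{"tx":0,"ty":0,"tz":0.002,"turn":0.1},{"tx":0,"ty":0,"tz":0.003,"turn":0.13},{"tx":0,"ty":0,"tz":0.003,"turn":0.13},{"tx":0,"ty":0,"tz":0.003,"turn":0.13},{"tx":0,"ty":0,"tz":0.002,"turn":0.13},{"tx":0,"ty":0,"tz":0.002,"turn":0.13},{"tx":0,"ty":0,"tz":0,"turn":0.13}], "gripper": 0.48}}

```text
time_s: 7.8
position: [0.5629, 0.2485, 0.0979]
tcp_rot: [[0.714, -0.7, 0.0], [-0.7, -0.714, -0.0], [0.0, -0.0, -1.0]]
force: [0.3, 0.7, -0.3]
opening: 0.483
```

Call:
{"op": "play_rows", "data": {"series": [{"tx":0,"ty":0,"tz":0,"turn":0.13},{"tx":0,"ty":0,"tz":0,"turn":0.13},{"tx":0,"ty":0,"tz":0,"turn":0.13},{"tx":0,"ty":0,"tz":0,"turn":0.1},{"tx":0,"ty":0,"tz":0,"turn":0.08},{"tx":0,"ty":0,"tz":0,"turn":0}]}}

```text
time_s: 8.4
position: [0.5628, 0.2485, 0.0976]
tcp_rot: [[0.983, -0.183, -0.0], [-0.183, -0.983, -0.0], [-0.0, 0.0, -1.0]]
force: [0.3, -0.0, 1.0]
opening: 0.477
```

Call:
{"op": "play_rows", "data": {"series": [{"tx":0,"ty":0,"tz":0,"turn":0},{"tx":0,"ty":0,"tz":0,"turn":0},{"tx":0,"ty":0,"tz":0,"turn":0},{"tx":0,"ty":0,"tz":0,"turn":0},{"tx":0,"ty":0,"tz":0,"turn":0}], "gripper": 0.1}}

```text
time_s: 8.9
position: [0.5629, 0.2485, 0.0979]
tcp_rot: [[0.983, -0.183, 0.0], [-0.183, -0.983, -0.0], [0.0, 0.0, -1.0]]
force: [0.0, 1.0, 0.5]
opening: 0.239
```

Call:
{"op": "play_rows", "data": {"series": [{"tx":0,"ty":0,"tz":0.025,"turn":0},{"tx":0,"ty":0,"tz":0.05,"turn":0},{"tx":0,"ty":0,"tz":0.05,"turn":0},{"tx":0.022,"ty":-0.042,"tz":0,"turn":0},{"tx":0.022,"ty":-0.042,"tz":0,"turn":0},{"tx":0.022,"ty":-0.042,"tz":0,"turn":0},{"tx":0.022,"ty":-0.042,"tz":0,"turn":0},{"tx":0.022,"ty":-0.042,"tz":0,"turn":0},{"tx":0.011,"ty":-0.0204,"tz":0,"turn":0},{"tx":0,"ty":0,"tz":0,"turn":0}]}}

```text
time_s: 9.9
position: [0.6609, 0.0618, 0.1978]
tcp_rot: [[0.982, -0.187, 0.001], [-0.187, -0.982, -0.0], [0.001, 0.0, -1.0]]
force: [-0.2, 1.1, 0.3]
opening: 0.242
```

```bash
python3 - <<'E'
from ov import *
from rig import vision
T=vision.capture("top"); S=vision.capture("side")
P=(.6882,.038,-.1853)
from rig import bot
p=bot.read_state()["position"]
b=p[2]-.0697-.028
v=[(circ(p[0],p[1],b,.011),(0,0,255)),(circ(p[0],p[1],b+.055,.011),(0,255,0))]
overlay(S,(185,115,305,235),6,casepolys(P)+v,"pics/s2.png"); overlay(T,(210,130,310,230),6,casepolys(P),"pics/t2.png")
E
python3 st.py
```

```text
t 10.0 pos [0.6588 0.0649 0.1975] jawyaw -10.59 tipz 0.1278 q [-4.  39.3 81.   0.1 59.8  6.5] F [-0.3  0.5 -0.5] M [ 0.06 -0.06  0.  ] open 20.8
tilt [-0.0019  0.001  -1.    ]
```

View pics/s2.png

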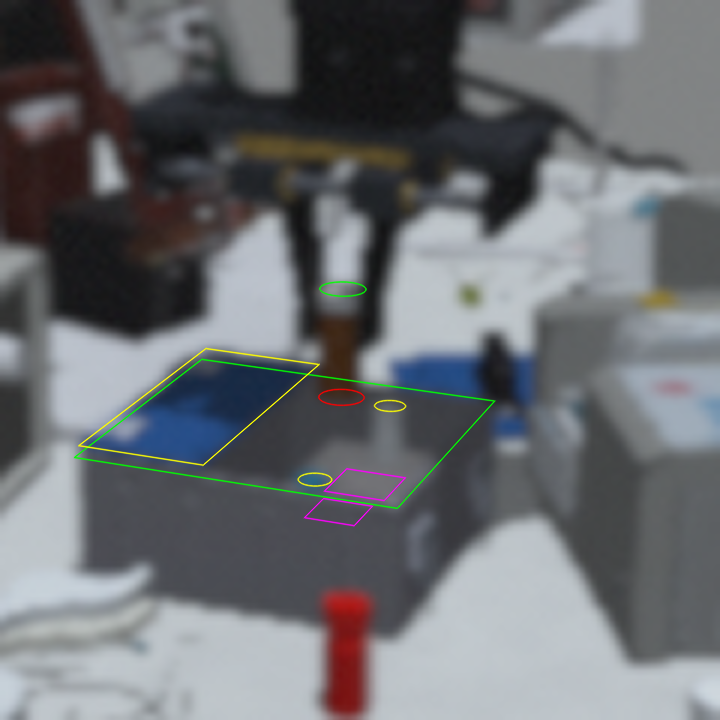

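View pics/t2.png

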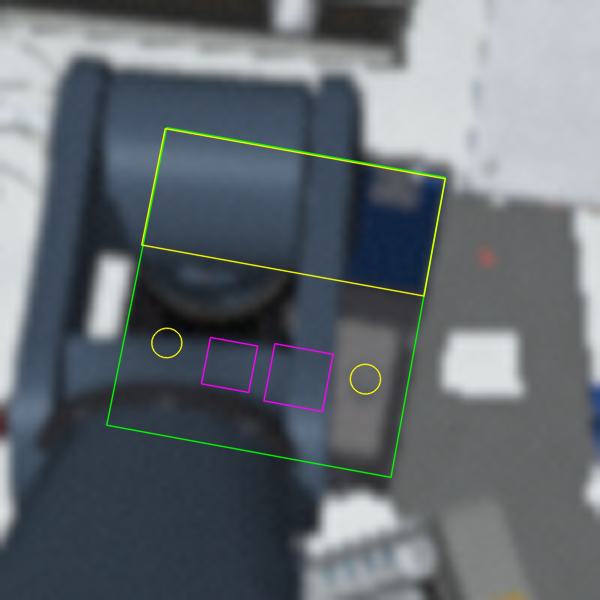

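Call:
{"op": "play_rows", "data": {"series": [{"tx":0,"ty":0,"tz":-0.02,"turn":0},{"tx":0,"ty":0,"tz":-0.025,"turn":0},{"tx":0,"ty":0,"tz":-0.015,"turn":0},{"tx":0,"ty":0,"tz":-0.008,"turn":0},{"tx":0,"ty":0,"tz":0,"turn":0},{"tx":0,"ty":0,"tz":0,"turn":0}]}}

```text
time_s: 10.6
position: [0.6599, 0.0647, 0.1439]
tcp_rot: [[0.983, -0.183, 0.001], [-0.183, -0.983, 0.0], [0.001, -0.0, -1.0]]
force: [-0.2, 1.0, 1.0]
opening: 0.243
```

Call:
{"op": "play_rows", "data": {"series": [{"tx":0,"ty":0,"tz":-0.005,"turn":0},{"tx":0,"ty":0,"tz":-0.005,"turn":0},{"tx":0,"ty":0,"tz":-0.005,"turn":0},{"tx":0,"ty":0,"tz":0,"turn":0}]}}

```text
time_s: 11.0
position: [0.6593, 0.0641, 0.1308]
tcp_rot: [[0.983, -0.183, -0.001], [-0.183, -0.983, 0.0], [-0.001, 0.0, -1.0]]
force: [1.4, -0.3, -0.4]
opening: 0.24
```

Call:
{"op": "play_rows", "data": {"series": [{"tx":0,"ty":0,"tz":-0.005,"turn":0},{"tx":0,"ty":0,"tz":-0.005,"turn":0},{"tx":0,"ty":0,"tz":-0.005,"turn":0},{"tx":0,"ty":0,"tz":-0.004,"turn":0},{"tx":0,"ty":0,"tz":0,"turn":0}]}}

```text
time_s: 11.5
position: [0.6593, 0.0642, 0.1155]
tcp_rot: [[0.983, -0.183, -0.001], [-0.183, -0.983, 0.0], [-0.001, 0.0, -1.0]]
force: [-0.5, -0.9, -0.9]
opening: 0.243
```

```bash
python3 st.py
```

```text
t 11.5 pos [0.6593 0.0642 0.1155] jawyaw -10.56 tipz 0.0458 q [-4.1 45.6 83.3  0.  51.2  6.5] F [-0.5 -0.9 -0.9] M [-0.   -0.06 -0.02] open 21.2
tilt [-1.3e-03  1.0e-04 -1.0e+00]
```

Call:
{"op": "play_rows", "data": {"series": [{"tx":0,"ty":0,"tz":0,"turn":0},{"tx":0,"ty":0,"tz":0,"turn":0},{"tx":0,"ty":0,"tz":0,"turn":0},{"tx":0,"ty":0,"tz":0.02,"turn":0},{"tx":0,"ty":0,"tz":0.05,"turn":0},{"tx":0,"ty":0,"tz":0.05,"turn":0},{"tx":-0.0346,"ty":0.03,"tz":0.01,"turn":0},{"tx":-0.0415,"ty":0.036,"tz":0,"turn":0},{"tx":-0.0415,"ty":0.036,"tz":0,"turn":0},{"tx":-0.0415,"ty":0.036,"tz":0,"turn":0}], "gripper": 0.5}}

```text
time_s: 12.5
position: [0.5315, 0.1754, 0.222]
tcp_rot: [[0.983, -0.184, 0.002], [-0.184, -0.983, 0.0], [0.002, -0.001, -1.0]]
force: [0.5, 0.2, -0.9]
opening: 0.499
```

```bash
python3 - <<'E'
from ov import *
from rig import vision
T=vision.capture("top"); S=vision.capture("side")
P=(.6882,.038,-.1853)
overlay(S,(185,135,305,235),6,[],"pics/s3.png"); overlay(T,(190,130,310,250),6,[],"pics/t3.png")
E
python3 st.py
```

```text
t 12.6 pos [0.5269 0.1775 0.2213] jawyaw -10.3 tipz 0.1516 q [ 7.1 30.5 95.9  0.1 54.  17.3] F [-0.4 -0.3  0.8] M [-0.03 -0.05  0.03] open 43.4
tilt [-5.2e-03  6.0e-04 -1.0e+00]
```

View pics/s3.png

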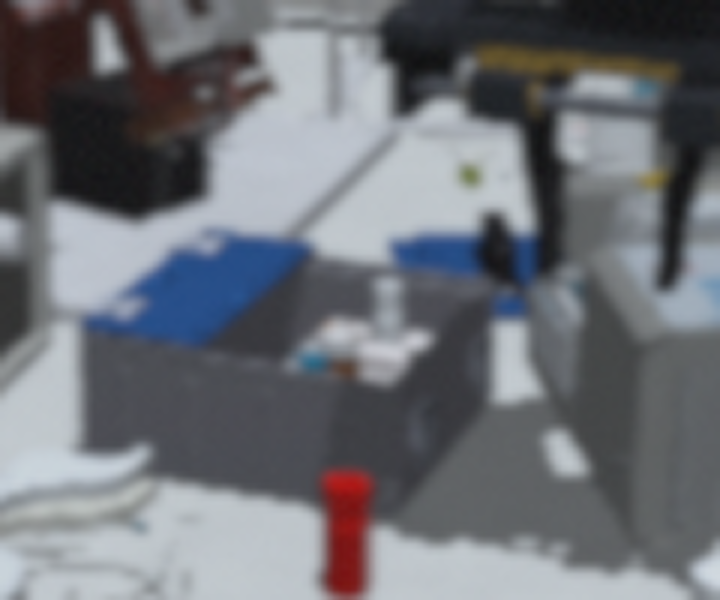

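View pics/t3.png

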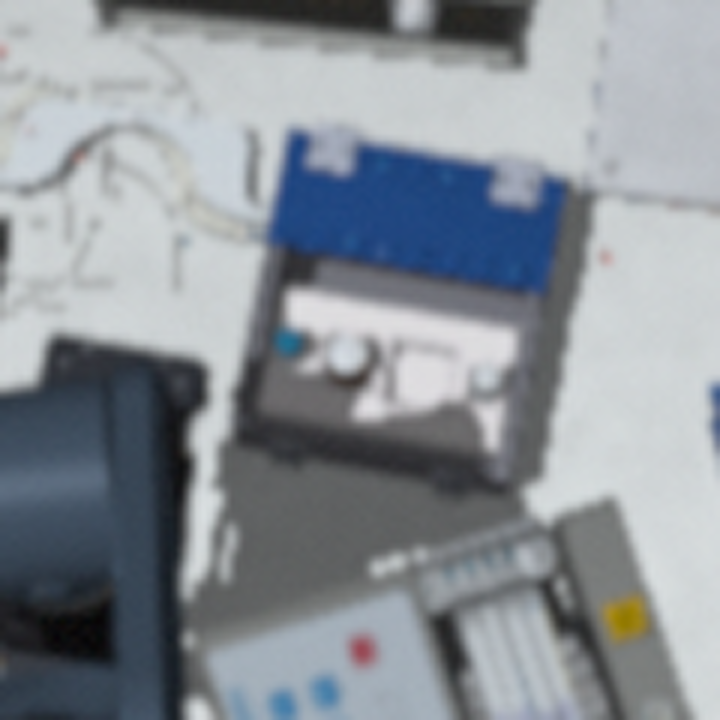

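Call:
{"op": "play_rows", "data": {"series": [{"tx":-0.035,"ty":0.03,"tz":0,"turn":0},{"tx":-0.035,"ty":0.03,"tz":0,"turn":0},{"tx":-0.0134,"ty":0.0114,"tz":0,"turn":0},{"tx":0,"ty":0,"tz":-0.045,"turn":0},{"tx":0,"ty":0,"tz":-0.055,"turn":0},{"tx":0,"ty":0,"tz":-0.04,"turn":0},{"tx":0,"ty":0,"tz":-0.02,"turn":0},{"tx":0,"ty":0,"tz":-0.005,"turn":0},{"tx":0,"ty":0,"tz":0,"turn":0}], "gripper": 0.65}}

```text
time_s: 13.5
position: [0.4668, 0.2315, 0.0883]
tcp_rot: [[0.983, -0.184, 0.001], [-0.184, -0.983, 0.0], [0.001, -0.0, -1.0]]
force: [-0.1, 0.8, -0.0]
opening: 0.647
```

```bash
python3 - <<'E'
from ov import *
from rig import vision
S=vision.capture("side")
overlay(S,(240,160,360,270),6,[],"pics/s4.png")
E
python3 st.py
```

```text
t 13.55 pos [0.467  0.2316 0.0889] jawyaw -10.58 tipz 0.0192 q [ 14.1  41.5 105.3  -0.   33.1  24.7] F [ 0.   0.2 -0.1] M [-0.04 -0.14 -0.03] open 56.6
tilt [ 2.e-03  4.e-04 -1.e+00]
```

View pics/s4.png

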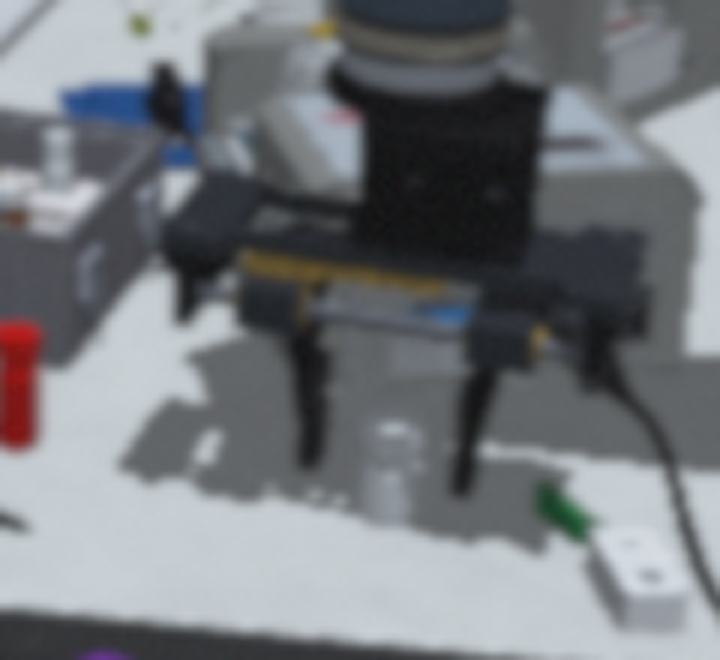

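Call:
{"op": "play_rows", "data": {"series": [{"tx":0,"ty":0,"tz":0,"turn":0},{"tx":0,"ty":0,"tz":0,"turn":0},{"tx":0,"ty":0,"tz":0,"turn":0},{"tx":0,"ty":0,"tz":0,"turn":0},{"tx":0,"ty":0,"tz":0,"turn":0},{"tx":0,"ty":0,"tz":0,"turn":0}], "gripper": 0.15}}

```text
time_s: 14.15
position: [0.4659, 0.2318, 0.0886]
tcp_rot: [[0.983, -0.183, 0.001], [-0.183, -0.983, 0.0], [0.001, -0.0, -1.0]]
force: [-0.1, -0.1, 4.3]
opening: 0.315
```

Call:
{"op": "play_rows", "data": {"series": [{"tx":0,"ty":0,"tz":0.03,"turn":0},{"tx":0,"ty":0,"tz":0.055,"turn":0},{"tx":0,"ty":0,"tz":0.05,"turn":0},{"tx":0.02,"ty":-0.022,"tz":0.0275,"turn":0},{"tx":0.0392,"ty":-0.043,"tz":0,"turn":0},{"tx":0.0392,"ty":-0.043,"tz":0,"turn":0},{"tx":0.0392,"ty":-0.043,"tz":0,"turn":0},{"tx":0.0392,"ty":-0.043,"tz":0,"turn":0},{"tx":0.0392,"ty":-0.043,"tz":0,"turn":0},{"tx":0.0174,"ty":-0.0191,"tz":0,"turn":0}]}}

```text
time_s: 15.15
position: [0.6552, 0.023, 0.218]
tcp_rot: [[0.983, -0.186, 0.003], [-0.186, -0.983, -0.001], [0.003, 0.001, -1.0]]
force: [-0.5, -0.3, -0.6]
opening: 0.313
```

Call:
{"op": "play_rows", "data": {"series": [{"tx":0,"ty":0,"tz":-0.02,"turn":0},{"tx":0,"ty":0,"tz":-0.02,"turn":0},{"tx":0,"ty":0,"tz":0,"turn":0},{"tx":0,"ty":0,"tz":0,"turn":0},{"tx":0,"ty":0,"tz":0,"turn":0}]}}

```text
time_s: 15.65
position: [0.6528, 0.0271, 0.187]
tcp_rot: [[0.983, -0.183, 0.001], [-0.183, -0.983, -0.0], [0.001, -0.0, -1.0]]
force: [-0.4, 0.2, 0.6]
opening: 0.314
```

```bash
python3 - <<'E'
from ov import *
from rig import vision,bot
S=vision.capture("side");T=vision.capture("top")
p=bot.read_state()["position"];b=p[2]-.0886
P=(.6882,.038,-.1853)
v=[(circ(p[0],p[1],b,.014),(0,0,255)),(circ(p[0],p[1],b+.044,.014),(0,255,0))]
overlay(S,(185,115,305,235),6,v,"pics/s5.png"); overlay(T,(210,130,310,230),6,casepolys(P),"pics/t5.png")
E
python3 st.py
```

```text
t 15.75 pos [0.6529 0.027  0.1873] jawyaw -10.53 tipz 0.1176 q [-7.4 39.4 82.9 -0.  57.6  3.1] F [ 0.2 -0.2 -0.9] M [-0.02 -0.07  0.04] open 27.0
tilt [ 1.8e-03 -2.0e-04 -1.0e+00]
```

View pics/s5.png

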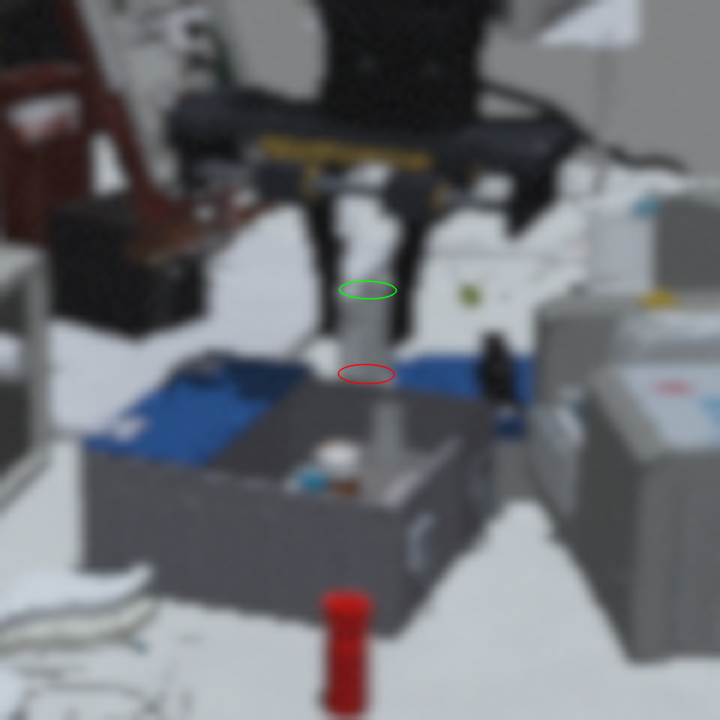

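Call:
{"op": "play_rows", "data": {"series": [{"tx":0,"ty":0,"tz":-0.02,"turn":0},{"tx":0,"ty":0,"tz":-0.025,"turn":0},{"tx":0,"ty":0,"tz":-0.018,"turn":0},{"tx":0,"ty":0,"tz":-0.007,"turn":0},{"tx":0,"ty":0,"tz":0,"turn":0},{"tx":0,"ty":0,"tz":-0.004,"turn":0},{"tx":0,"ty":0,"tz":-0.004,"turn":0},{"tx":0,"ty":0,"tz":-0.004,"turn":0},{"tx":0,"ty":0,"tz":0,"turn":0}]}}

```text
time_s: 16.65
position: [0.6522, 0.0269, 0.1204]
tcp_rot: [[0.983, -0.183, -0.0], [-0.183, -0.983, 0.0], [-0.0, 0.0, -1.0]]
force: [-0.6, -0.1, -0.3]
opening: 0.315
```

Call:
{"op": "play_rows", "data": {"series": [{"tx":0,"ty":0,"tz":-0.003,"turn":0},{"tx":0,"ty":0,"tz":-0.003,"turn":0},{"tx":0,"ty":0,"tz":0,"turn":0},{"tx":0,"ty":0,"tz":0,"turn":0}]}}

```text
time_s: 17.05
position: [0.6524, 0.0268, 0.1158]
tcp_rot: [[0.983, -0.183, -0.0], [-0.183, -0.983, 0.0], [-0.0, 0.0, -1.0]]
force: [-0.7, -0.3, -1.3]
opening: 0.309
```

Call:
{"op": "play_rows", "data": {"series": [{"tx":0,"ty":0,"tz":0,"turn":0},{"tx":0,"ty":0,"tz":0,"turn":0},{"tx":0,"ty":0,"tz":0,"turn":0},{"tx":0,"ty":0,"tz":0.02,"turn":0},{"tx":0,"ty":0,"tz":0.05,"turn":0},{"tx":0,"ty":0,"tz":0.05,"turn":0},{"tx":0,"ty":-0.04,"tz":0.02,"turn":0},{"tx":-0.01,"ty":-0.06,"tz":0,"turn":0},{"tx":-0.01,"ty":-0.06,"tz":0,"turn":0}], "gripper": 0.55}}

```text
time_s: 17.95
position: [0.637, -0.1019, 0.2308]
tcp_rot: [[0.984, -0.181, 0.004], [-0.181, -0.984, -0.002], [0.004, 0.001, -1.0]]
force: [0.9, -0.0, 0.3]
opening: 0.547
```

```bash
python3 st.py; python3 - <<'E'
from ov import *
from rig import vision,bot
S=vision.capture("side");T=vision.capture("top")
overlay(S,(185,115,305,235),6,[],"pics/s6.png"); overlay(T,(210,130,370,240),5,[],"pics/t6.png")
E
python3 st.py
```

```text
t 17.95 pos [ 0.637  -0.1019  0.2308] jawyaw -10.42 tipz 0.1611 q [-19.   35.7  82.5  -0.   61.6  -8.6] F [ 0.9 -0.   0.3] M [-0.09 -0.06  0.04] open 47.6
tilt [ 0.0042 -0.0015 -1.    ]
t 18.05 pos [ 0.6362 -0.1074  0.2298] jawyaw -10.9 tipz 0.1601 q [-19.4  35.8  82.5  -0.2  61.6  -8.5] F [-0.2  0.5  0.6] M [ 0.01 -0.05  0.01] open 48.3
tilt [ 0.0026 -0.0036 -1.    ]
```

View pics/t6.png

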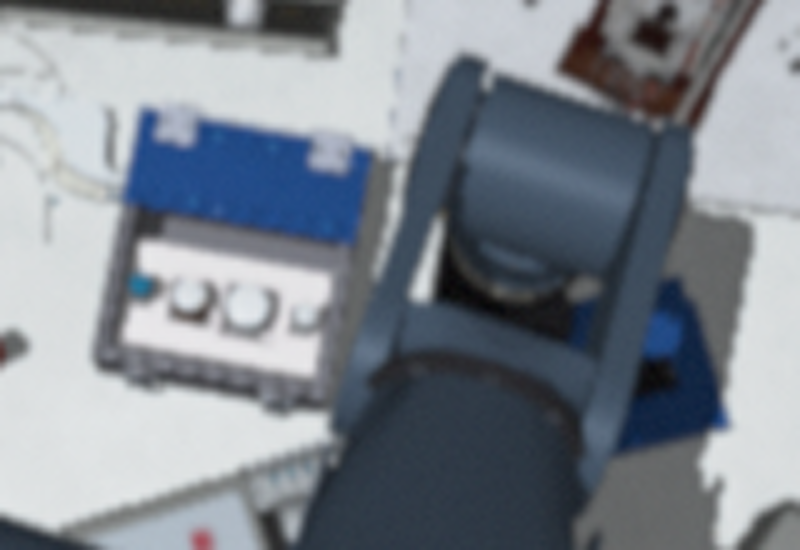

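View pics/s6.png

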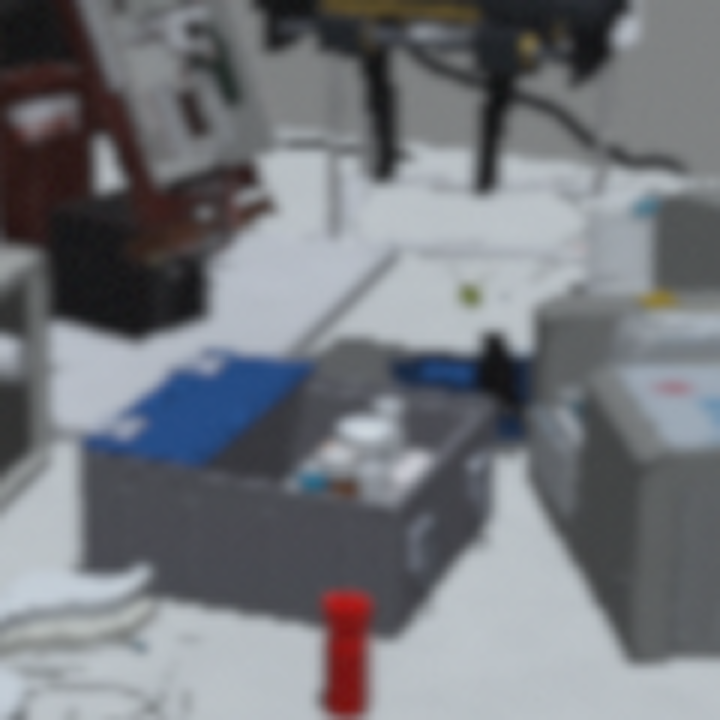

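Call:
{"op": "play_rows", "data": {"series": [{"tx":-0.0113,"ty":-0.0465,"tz":0,"turn":0.1},{"tx":-0.0113,"ty":-0.0465,"tz":0,"turn":0.11},{"tx":-0.0113,"ty":-0.0465,"tz":0,"turn":0.11},{"tx":0,"ty":0,"tz":-0.045,"turn":0.093},{"tx":0,"ty":0,"tz":-0.055,"turn":0},{"tx":0,"ty":0,"tz":-0.03,"turn":0},{"tx":0,"ty":0,"tz":-0.01,"turn":0},{"tx":0,"ty":0,"tz":0,"turn":0},{"tx":0,"ty":0,"tz":0,"turn":0}]}}

```text
time_s: 18.95
position: [0.6105, -0.213, 0.1176]
tcp_rot: [[0.969, 0.246, 0.003], [0.246, -0.969, -0.001], [0.002, 0.002, -1.0]]
force: [0.1, 0.0, 0.5]
opening: 0.548
```

```bash
python3 st.py; python3 - <<'E'
from ov import *
from rig import vision,bot
S=vision.capture("side");T=vision.capture("top")
overlay(S,(215,115,315,215),6,[],"pics/s7.png"); overlay(T,(290,150,390,250),6,[],"pics/t7.png")
E
```

```text
t 18.95 pos [ 0.6105 -0.213   0.1176] jawyaw 14.25 tipz 0.0479 q [-29.1  44.4  85.9   0.   49.5 -43.4] F [0.1 0.  0.5] M [ 0.01 -0.13  0.03] open 47.6
tilt [ 0.0027 -0.0014 -1.    ]
```

View pics/s7.png

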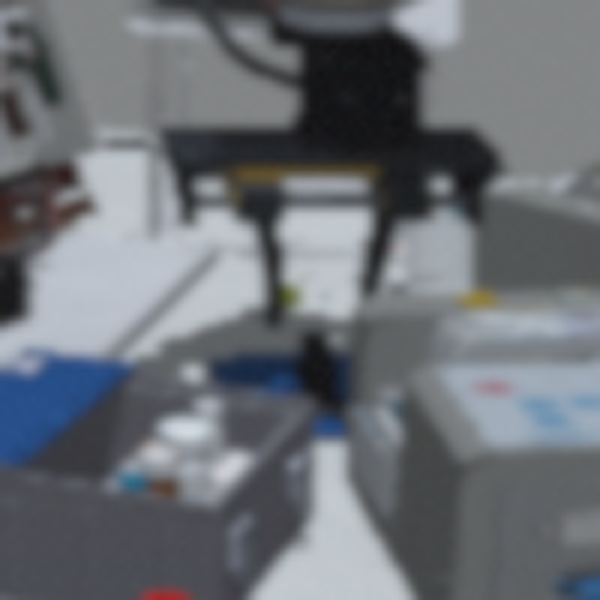

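View pics/t7.png

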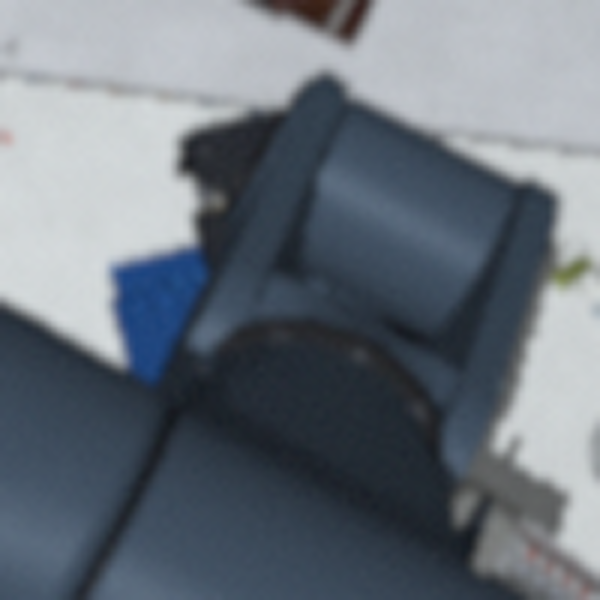

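Call:
{"op": "play_rows", "data": {"series": [{"tx":0,"ty":0,"tz":-0.018,"turn":0},{"tx":0,"ty":0,"tz":-0.018,"turn":0},{"tx":0,"ty":0,"tz":-0.008,"turn":0},{"tx":0,"ty":0,"tz":-0.003,"turn":0},{"tx":0,"ty":0,"tz":0,"turn":0}], "gripper": 0.5}}

```text
time_s: 19.55
position: [0.6089, -0.2126, 0.0773]
tcp_rot: [[0.969, 0.246, -0.001], [0.246, -0.969, 0.001], [-0.001, -0.001, -1.0]]
force: [0.1, -0.1, 0.5]
opening: 0.495
```

Call:
{"op": "play_rows", "data": {"series": [{"tx":0,"ty":0,"tz":0,"turn":0},{"tx":0,"ty":0,"tz":0,"turn":0},{"tx":0,"ty":0,"tz":0,"turn":0},{"tx":0,"ty":0,"tz":0,"turn":0},{"tx":0,"ty":0,"tz":0,"turn":0},{"tx":0,"ty":0,"tz":0,"turn":0}], "gripper": 0.05}}

```text
time_s: 20.15
position: [0.6096, -0.2128, 0.0786]
tcp_rot: [[0.969, 0.246, 0.001], [0.246, -0.969, -0.0], [0.001, 0.0, -1.0]]
force: [0.5, 0.5, 1.7]
opening: 0.183
```

Call:
{"op": "play_rows", "data": {"series": [{"tx":0,"ty":0,"tz":0,"turn":0},{"tx":0,"ty":0,"tz":0,"turn":0},{"tx":0,"ty":0,"tz":0.02,"turn":0},{"tx":0,"ty":0,"tz":0.03,"turn":-0.05},{"tx":0,"ty":0,"tz":0,"turn":-0.13},{"tx":0,"ty":0,"tz":0,"turn":-0.13},{"tx":0,"ty":0,"tz":0,"turn":-0.13},{"tx":0,"ty":0,"tz":0,"turn":-0.13},{"tx":0,"ty":0,"tz":0,"turn":-0.13},{"tx":0,"ty":0,"tz":0,"turn":-0.13}], "gripper": 1.0}}

```text
time_s: 21.15
position: [0.6095, -0.2129, 0.1195]
tcp_rot: [[0.81, -0.586, 0.001], [-0.586, -0.81, -0.001], [0.001, -0.0, -1.0]]
force: [-0.2, 0.2, 0.6]
opening: 0.969
```

Call:
{"op": "play_rows", "data": {"series": [{"tx":0,"ty":0,"tz":0,"turn":-0.13},{"tx":0,"ty":0,"tz":0,"turn":-0.13},{"tx":0,"ty":0,"tz":0,"turn":-0.13},{"tx":0,"ty":0,"tz":0,"turn":-0.13},{"tx":0,"ty":0,"tz":0,"turn":-0.1},{"tx":0,"ty":0,"tz":0,"turn":-0.05},{"tx":0,"ty":0,"tz":0,"turn":0},{"tx":0,"ty":0,"tz":0,"turn":0}]}}

```text
time_s: 21.95
position: [0.6095, -0.2129, 0.119]
tcp_rot: [[0.247, -0.969, 0.001], [-0.969, -0.247, -0.0], [0.001, -0.001, -1.0]]
force: [0.1, 0.5, 0.0]
opening: 0.998
```

```bash
python3 st.py; python3 - <<'E'
from ov import *
from rig import vision,bot
S=vision.capture("side");T=vision.capture("top")
overlay(S,(215,115,315,215),6,[],"pics/s8.png"); overlay(T,(290,150,390,250),6,[],"pics/t8.png")
E
```

```text
t 21.95 pos [ 0.6095 -0.2129  0.119 ] jawyaw -75.71 tipz 0.0493 q [-29.2  44.3  86.   -0.   49.7  46.6] F [0.1 0.5 0. ] M [-0.01  0.02  0.02] open 86.9
tilt [ 7.e-04 -4.e-04 -1.e+00]
```

View pics/s8.png

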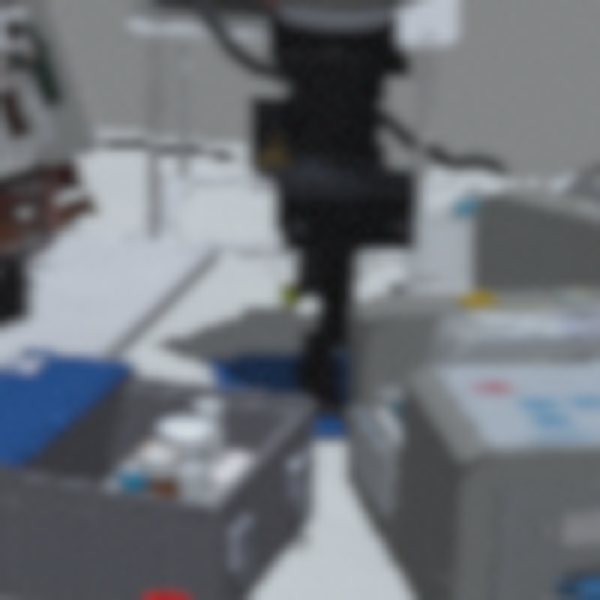

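View pics/t8.png

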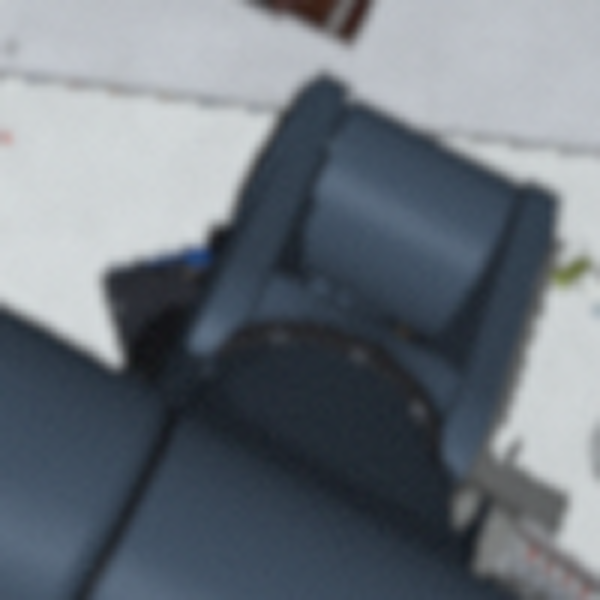

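Call:
{"op": "play_rows", "data": {"series": [{"tx":0,"ty":0,"tz":-0.018,"turn":0},{"tx":0,"ty":0,"tz":-0.018,"turn":0},{"tx":0,"ty":0,"tz":-0.009,"turn":0},{"tx":0,"ty":0,"tz":-0.004,"turn":0},{"tx":0,"ty":0,"tz":0,"turn":0}]}}

```text
time_s: 22.55
position: [0.6088, -0.2125, 0.0778]
tcp_rot: [[0.246, -0.969, -0.002], [-0.969, -0.246, 0.001], [-0.001, 0.001, -1.0]]
force: [0.7, 1.2, -1.2]
opening: 0.999
```

Call:
{"op": "play_rows", "data": {"series": [{"tx":0,"ty":0,"tz":0,"turn":0},{"tx":0,"ty":0,"tz":0,"turn":0},{"tx":0,"ty":0,"tz":0,"turn":0},{"tx":0,"ty":0,"tz":0,"turn":0},{"tx":0,"ty":0,"tz":0,"turn":0}], "gripper": 0.6}}

```text
time_s: 23.05
position: [0.6095, -0.2129, 0.0795]
tcp_rot: [[0.246, -0.969, 0.001], [-0.969, -0.246, -0.0], [0.001, -0.001, -1.0]]
force: [-0.2, -0.3, 1.2]
opening: 0.78
```

Call:
{"op": "play_rows", "data": {"series": [{"tx":0,"ty":0,"tz":0,"turn":0},{"tx":0,"ty":0,"tz":0.015,"turn":0},{"tx":0,"ty":0,"tz":0.035,"turn":0},{"tx":0,"ty":0,"tz":0.05,"turn":0},{"tx":0,"ty":0,"tz":0.04,"turn":0},{"tx":0,"ty":0,"tz":0.025,"turn":0},{"tx":0,"ty":0,"tz":0.01,"turn":0}]}}

```text
time_s: 23.75
position: [0.61, -0.2131, 0.222]
tcp_rot: [[0.246, -0.969, 0.004], [-0.969, -0.246, -0.002], [0.003, -0.003, -1.0]]
force: [-0.9, 0.2, -1.8]
opening: 0.78
```

```bash
python3 st.py; python3 - <<'E'
from ov import *
from rig import vision,bot
S=vision.capture("side")
overlay(S,(185,85,305,205),6,[],"pics/s9.png")
E
```

```text
t 23.75 pos [ 0.61   -0.2131  0.222 ] jawyaw -75.77 tipz 0.1523 q [-29.1  36.4  82.7   0.   60.7  46.6] F [-0.9  0.2 -1.8] M [ 0.01  0.   -0.02] open 67.9
tilt [ 0.0038 -0.0021 -1.    ]
```

View pics/s9.png

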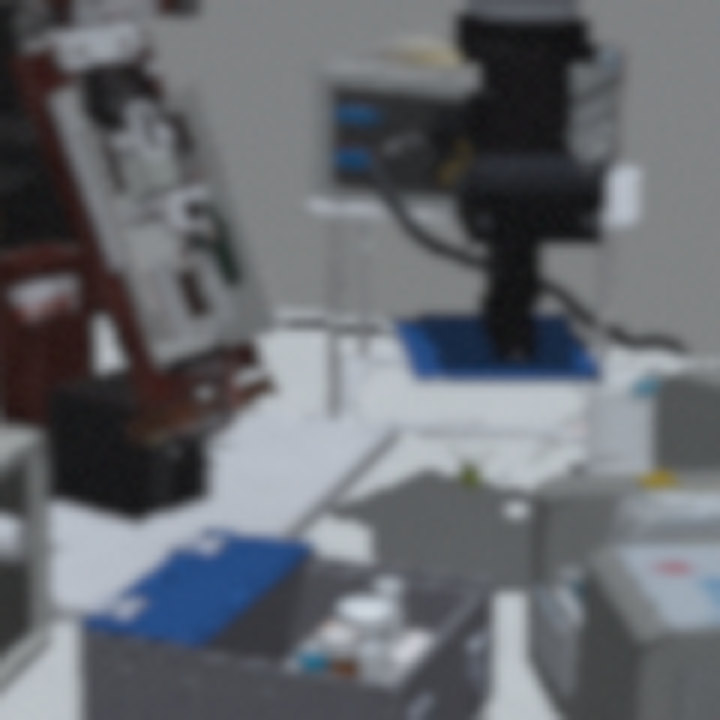

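Call:
{"op": "play_rows", "data": {"series": [{"tx":0.003,"ty":0.025,"tz":0,"turn":0.06},{"tx":0.0052,"ty":0.048,"tz":0,"turn":0.12},{"tx":0.0052,"ty":0.052,"tz":0,"turn":0.13},{"tx":0.0052,"ty":0.055,"tz":0,"turn":0.13},{"tx":0.0052,"ty":0.055,"tz":0,"turn":0.13},{"tx":0.0052,"ty":0.055,"tz":0,"turn":0.13},{"tx":0.0052,"ty":0.055,"tz":0,"turn":0.13},{"tx":0.0052,"ty":0.05,"tz":0,"turn":0.12},{"tx":0.0052,"ty":0.04,"tz":0,"turn":0.08},{"tx":0.0042,"ty":0.025,"tz":0,"turn":0.057}]}}

```text
time_s: 24.8
position: [0.6469, 0.1582, 0.217]
tcp_rot: [[0.984, -0.178, -0.004], [-0.178, -0.984, 0.0], [-0.004, 0.0, -1.0]]
force: [0.7, -0.4, -1.9]
opening: 0.78
```

Call:
{"op": "play_rows", "data": {"series": [{"tx":0,"ty":0,"tz":-0.015,"turn":0},{"tx":0,"ty":0,"tz":-0.03,"turn":0},{"tx":0,"ty":0,"tz":-0.02,"turn":0},{"tx":0,"ty":0,"tz":-0.01,"turn":0},{"tx":0,"ty":0,"tz":0,"turn":0},{"tx":0,"ty":0,"tz":0,"turn":0}]}}

```text
time_s: 25.4
position: [0.6486, 0.1546, 0.159]
tcp_rot: [[0.983, -0.184, 0.0], [-0.184, -0.983, -0.0], [0.0, -0.0, -1.0]]
force: [0.1, -0.9, -2.0]
opening: 0.778
```

```bash
cat > covov.py <<'E'
from ov import *
from rig import vision,bot
import sys
P=(.6882,.038,-.1853)
def snap(tag,tilt=0.0,piv=.0214,sbox=(185,105,305,225),tbox=(190,120,310,220),up=.0795):
    S=vision.capture("side");T=vision.capture("top")
    s=bot.read_state();p=s["position"];r=s["tcp_rot"];jy=np.arctan2(r[1,0],r[0,0])
    y=jy+np.pi/2   # cover x axis yaw
    c,sn=np.cos(tilt),np.sin(tilt)
    def pl(q):
        out=[]
        for a in q:
            x,yy,z=a[0],a[1],a[2]-piv
            out.append((c*x+sn*z,yy,-sn*x+c*z+piv+p[2]-up))
        return tr((p[0],p[1],y),out)
    polys=[(pl(q),(0,255,0)) for q in(rect(-.046,.044,-.07,.07,.0),rect(.044,.062,-.066,.066,.0))]
    overlay(S,sbox,6,polys+casepolys(P)[:2],f"pics/s{tag}.png"); overlay(T,tbox,6,polys+casepolys(P)[:2],f"pics/t{tag}.png")
    # case-frame position
    d=R(-P[2])@np.array([p[0]-P[0],p[1]-P[1],0]); print("case xy",np.round(d[:2],4),"underside z",round(p[2]-up,4),"rel yaw",round(np.degrees(y-P[2]),2))
E
python3 -c "
from covov import *
snap('10')"; python3 st.py
```

```text
case xy [-0.0599  0.1077] underside z 0.0805 rel yaw 90.03
t 25.5 pos [0.6491 0.1549 0.16  ] jawyaw -10.59 tipz 0.0903 q [ 3.8 42.3 81.5 -0.  56.  14.4] F [ 0.6 -1.3 -2.4] M [-0.05 -0.07 -0.02] open 67.8
tilt [ 2.1e-03  1.0e-04 -1.0e+00]
```

View pics/s10.png

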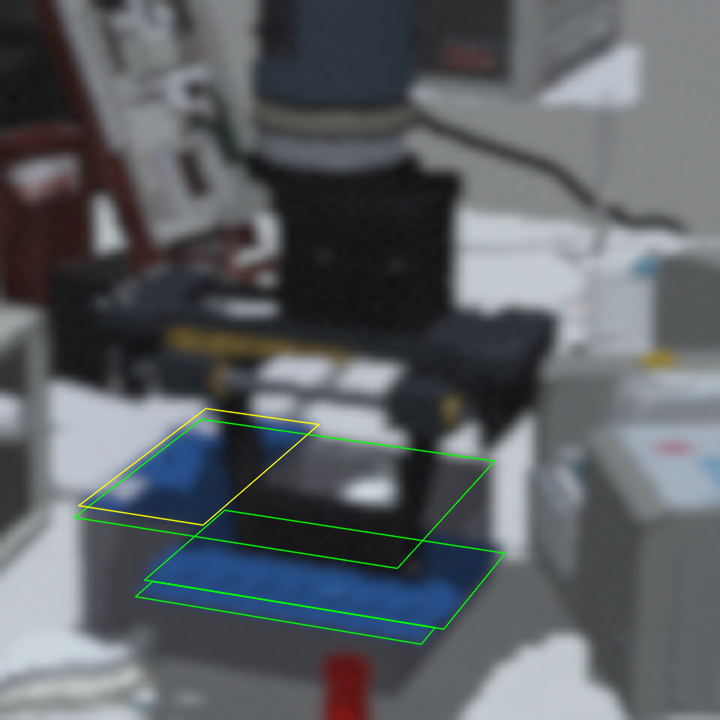

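View pics/t10.png

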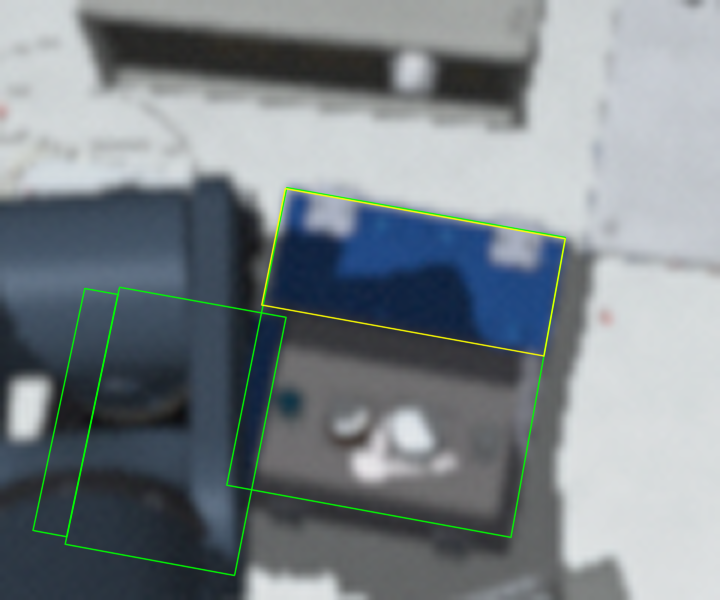

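Call:
{"op": "play_rows", "data": {"series": [{"tx":0,"ty":0,"tz":-0.006,"turn":0},{"tx":0,"ty":0,"tz":-0.004,"turn":0},{"tx":0,"ty":0,"tz":-0.002,"turn":0},{"tx":0,"ty":0,"tz":0,"turn":0}]}}

```text
time_s: 25.9
position: [0.6484, 0.1554, 0.1502]
tcp_rot: [[0.983, -0.183, 0.0], [-0.183, -0.983, -0.0], [0.0, -0.0, -1.0]]
force: [-2.0, -0.2, 2.3]
opening: 0.78
```

Call:
{"op": "play_rows", "data": {"series": [{"tx":0,"ty":0,"tz":-0.0012,"turn":0},{"tx":0,"ty":0,"tz":-0.0012,"turn":0},{"tx":0,"ty":0,"tz":0,"turn":0}]}}

```text
time_s: 26.2
position: [0.6485, 0.156, 0.1489]
tcp_rot: [[0.983, -0.183, 0.001], [-0.183, -0.983, 0.001], [0.001, -0.001, -1.0]]
force: [-2.7, 2.3, 6.9]
opening: 0.78
```

Call:
{"op": "play_rows", "data": {"series": [{"tx":0,"ty":0,"tz":-0.0015,"turn":0},{"tx":0,"ty":0,"tz":-0.0015,"turn":0},{"tx":0,"ty":0,"tz":0,"turn":0}]}}

```text
time_s: 26.5
position: [0.6487, 0.1567, 0.1468]
tcp_rot: [[0.983, -0.183, 0.002], [-0.183, -0.983, 0.002], [0.001, -0.003, -1.0]]
force: [-2.5, 2.7, 7.4]
opening: 0.775
```

```bash
python3 -c "
from covov import *
snap('11',0.08)"; python3 st.py
```

```text
case xy [-0.0607  0.1093] underside z 0.0673 rel yaw 90.05
t 26.6 pos [0.6487 0.1566 0.1468] jawyaw -10.57 tipz 0.0771 q [ 4.  43.3 81.9  0.1 54.6 14.4] F [-2.4  4.   7.5] M [ 0.35  0.38 -0.04] open 67.7
tilt [ 0.0019  0.0022 -1.    ]
```

View pics/s11.png

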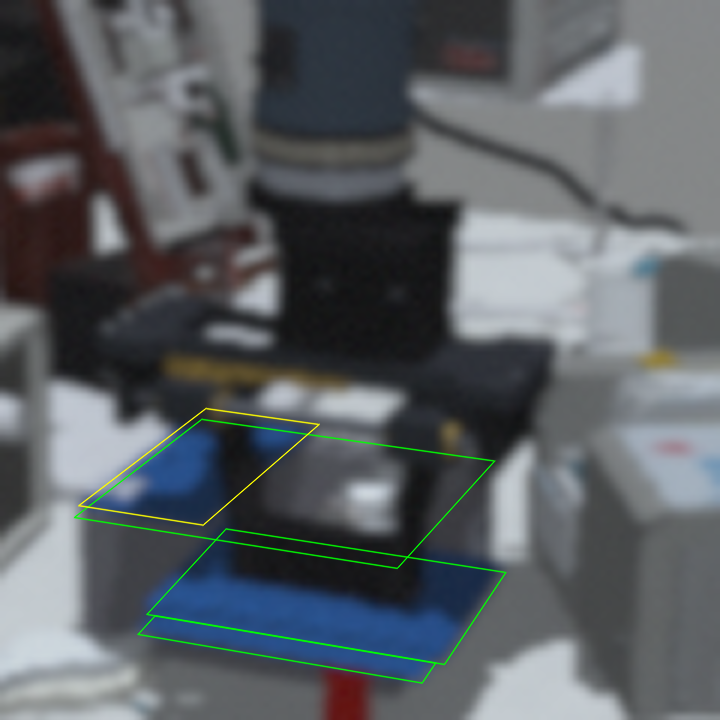

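Call:
{"op": "play_rows", "data": {"series": [{"tx":0,"ty":0,"tz":-0.0015,"turn":0},{"tx":0,"ty":0,"tz":0,"turn":0},{"tx":0,"ty":0,"tz":0.01,"turn":0},{"tx":0,"ty":0,"tz":0.02,"turn":0},{"tx":0,"ty":0,"tz":0.01,"turn":0},{"tx":0,"ty":0,"tz":0,"turn":0},{"tx":0,"ty":0,"tz":0,"turn":0}]}}

```text
time_s: 27.3
position: [0.6484, 0.155, 0.1763]
tcp_rot: [[0.983, -0.184, 0.001], [-0.184, -0.983, -0.0], [0.001, -0.0, -1.0]]
force: [-0.1, -0.3, -2.6]
opening: 0.785
```

```bash
python3 -c "
from covov import *
snap('12',0.12)"; python3 st.py
```

```text
case xy [-0.0612  0.1076] underside z 0.0959 rel yaw 90.05
t 27.4 pos [0.6479 0.155  0.1754] jawyaw -10.57 tipz 0.1057 q [ 3.9 41.2 81.1 -0.  57.8 14.4] F [ 1.4 -0.4 -2.8] M [-0.01 -0.13  0.03] open 68.0
tilt [-1.3e-03 -1.0e-04 -1.0e+00]
```

View pics/s12.png

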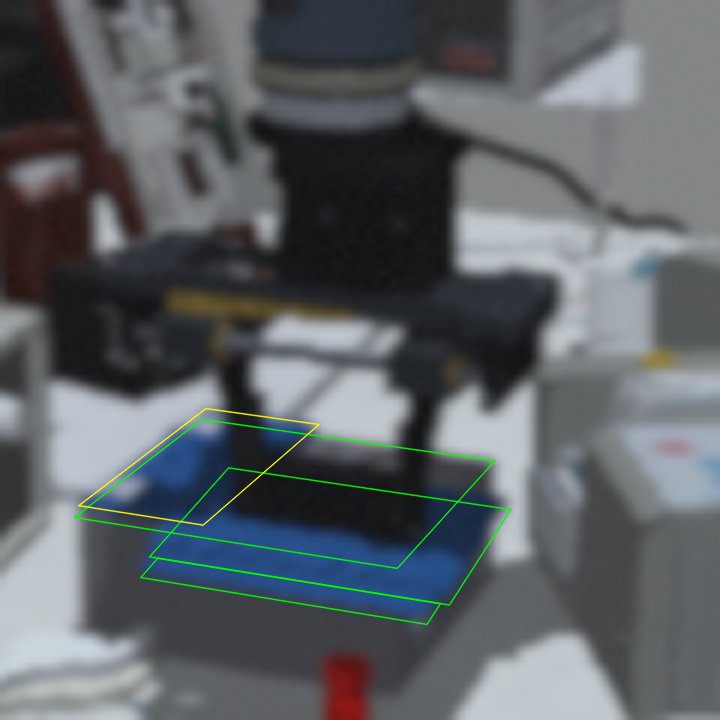

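Call:
{"op": "play_rows", "data": {"series": [{"tx":0,"ty":0,"tz":0.02,"turn":0},{"tx":0,"ty":-0.005,"tz":0.01,"turn":-0.06},{"tx":-0.002,"ty":-0.013,"tz":0,"turn":-0.12},{"tx":-0.002,"ty":-0.013,"tz":0,"turn":-0.13},{"tx":-0.002,"ty":-0.013,"tz":0,"turn":-0.13},{"tx":-0.002,"ty":-0.013,"tz":0,"turn":-0.13},{"tx":-0.002,"ty":-0.013,"tz":0,"turn":-0.13},{"tx":-0.002,"ty":-0.013,"tz":0,"turn":-0.13},{"tx":-0.002,"ty":-0.013,"tz":0,"turn":-0.13},{"tx":-0.002,"ty":-0.013,"tz":0,"turn":-0.13}]}}

```text
time_s: 28.4
position: [0.635, 0.0676, 0.1991]
tcp_rot: [[0.237, -0.971, -0.002], [-0.971, -0.237, 0.0], [-0.0, 0.001, -1.0]]
force: [-0.5, -0.2, -1.4]
opening: 0.774
```

Call:
{"op": "play_rows", "data": {"series": [{"tx":0,"ty":-0.013,"tz":0,"turn":-0.13},{"tx":0,"ty":-0.008,"tz":0,"turn":-0.13},{"tx":0,"ty":-0.004,"tz":0,"turn":-0.12},{"tx":0,"ty":0,"tz":0,"turn":-0.1},{"tx":0,"ty":0,"tz":0,"turn":-0.06},{"tx":0,"ty":0,"tz":0,"turn":0},{"tx":0,"ty":0,"tz":0,"turn":0}]}}

```text
time_s: 29.1
position: [0.6353, 0.048, 0.1994]
tcp_rot: [[-0.314, -0.95, -0.001], [-0.95, 0.314, 0.0], [0.0, 0.001, -1.0]]
force: [0.7, 0.8, -2.7]
opening: 0.774
```

```bash
python3 -c "
from covov import *
snap('13',0.12)"; python3 st.py
```

```text
case xy [-0.0537  0.0002] underside z 0.1201 rel yaw -7.68
t 29.2 pos [0.6354 0.0481 0.1996] jawyaw -108.3 tipz 0.1299 q [ -5.7  37.4  84.9   0.   57.7 102.6] F [ 0.9 -0.4 -3. ] M [ 0.07 -0.   -0.04] open 67.6
tilt [-5.e-04  1.e-04 -1.e+00]
```

View pics/s13.png

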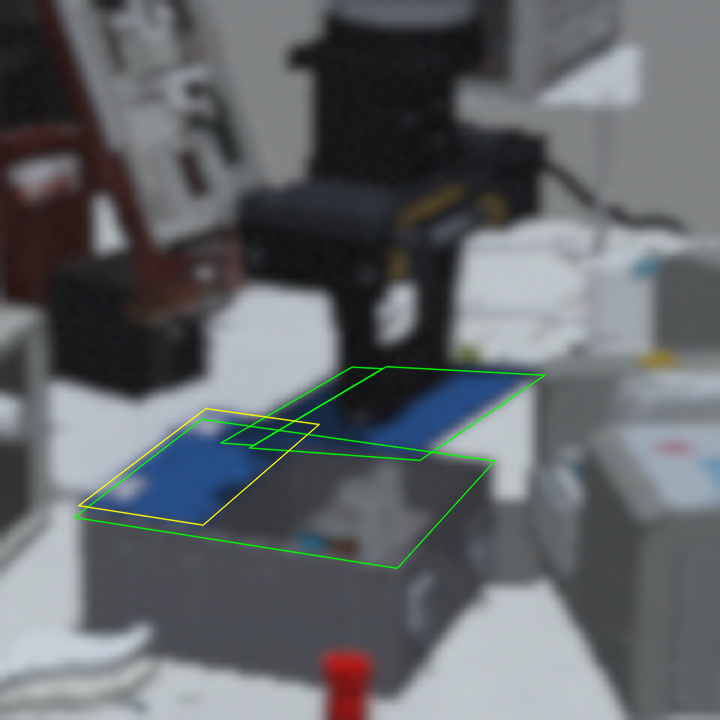

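View pics/t13.png

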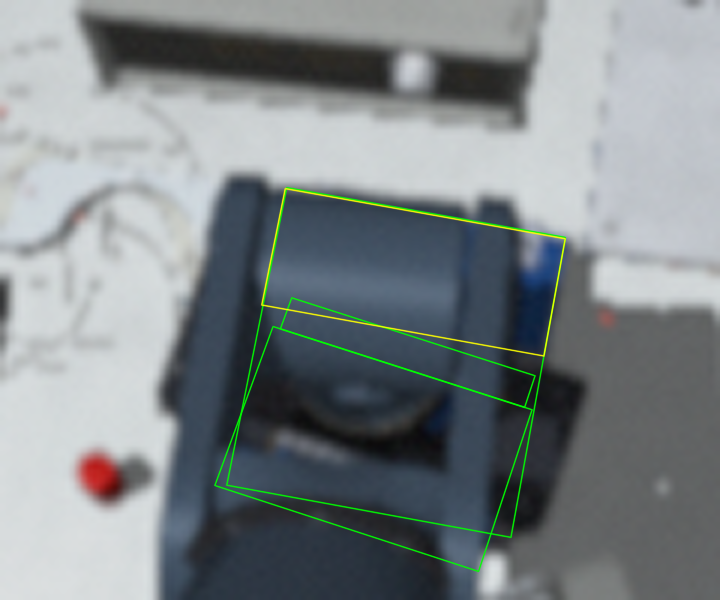

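Call:
{"op": "play_rows", "data": {"series": [{"tx":0,"ty":0,"tz":0,"turn":0.064},{"tx":0,"ty":0,"tz":-0.01,"turn":0.064},{"tx":0,"ty":0,"tz":-0.01,"turn":0},{"tx":0,"ty":0,"tz":0,"turn":0},{"tx":0,"ty":0,"tz":0,"turn":0}]}}

```text
time_s: 29.7
position: [0.6353, 0.0481, 0.1835]
tcp_rot: [[-0.186, -0.983, -0.001], [-0.983, 0.186, 0.0], [0.0, 0.001, -1.0]]
force: [0.3, 0.2, -2.8]
opening: 0.78
```

```bash
python3 -c "
from covov import *
snap('14',0.12)"; python3 st.py
```

```text
case xy [-0.0534  0.0002] underside z 0.1046 rel yaw -0.09
t 29.8 pos [0.6357 0.048  0.1841] jawyaw -100.7 tipz 0.1144 q [-5.7 38.6 85.4  0.  55.9 95. ] F [ 0.3  0.7 -2.8] M [ 0.06 -0.02  0.01] open 67.7
tilt [ 4.e-04 -0.e+00 -1.e+00]
```

View pics/s14.png

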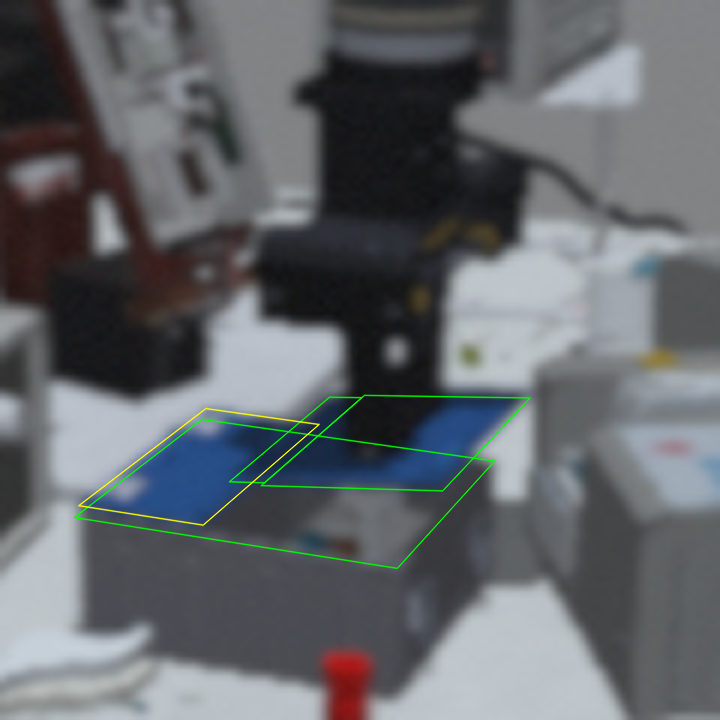

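```bash
python3 - <<'E'
from covov import *
import pickle
S=vision.capture("side")
s=bot.read_state();p=s["position"];y=np.arctan2(s["tcp_rot"][1,0],s["tcp_rot"][0,0])+np.pi/2
pickle.dump((S,p,y),open("p14.pkl","wb"))
x0,y0,x1,y1=215,160,290,195
im=S["pixels"][y0:y1,x0:x1]
cv2.imwrite("pics/s15.png",cv2.resize(im,None,fx=10,fy=10,interpolation=cv2.INTER_CUBIC))
b=S["pixels"].astype(int); print((b[...,0]-b[...,2])[168:190,222:275:2])
for t in(.0,.06,.12,.16):
    c,sn=np.cos(t),np.sin(t); piv=.0214
    f=lambda x,yy,z: R(y)@np.array([c*x+sn*(z-piv),yy,0])+[p[0],p[1],-sn*x+c*(z-piv)+piv+p[2]-.0795]
    print(t,[np.round(proj(S,f(*q)),1).tolist() for q in((.062,.066,0),(.044,.07,0),(-.046,.07,0),(-.046,.07,.005),(-.046,-.07,.005),(-.046,-.07,0))])
E
```

```text
[[16 16 16 16 15 15 16 14 12  9  5  1  0  2  1  2  0  2  7 12 13 13 13 13
  13 12  6]
 [16 16 16 15 15 15 15 14 11 10  6  2  0  0  2  0  4  2 11 16 17 18 18 18
  18 16  7]
 [15 17 16 15 15 15 13 13 12 15 10  1  3  2 -1  0 -1  4 16 26 27 26 26 26
  24 19  7]
 [16 16 16 15 15 15 13 12 15 25 17  4  0  1  2  3  3  2 22 41 42 40 49 44
  26 15  7]
 [23 20 16 16 15 14 12 15 23 36 21  1 -1  1  2  1  2  9 40 60 60 63 73 61
  24 13  6]
 [39 31 22 17 15 13 13 21 34 40 19  2  1  2  2  3  5 22 65 82 83 83 85 62
  21 12  6]
 [50 53 38 22 20 14 16 28 40 39 20  2  1  1  0  3  7 43 81 92 91 92 86 45
  16 11  6]
 [54 74 56 32 27 22 24 37 44 40 20  1  2  2  1  1 22 66 88 92 92 93 72 27
  14 11  6]
 [66 75 56 42 43 41 38 42 41 40 17  1  2  2  0  6 41 82 91 92 92 90 50 18
  13 11  5]
 [76 62 46 44 51 56 43 43 44 40 19  1  0  5  1 11 57 88 91 91 89 77 30 14
  12 11  6]
 [78 57 45 43 49 51 43 43 41 39 22  5  4  0  5 23 61 88 91 93 85 53 19 12
  12 12  6]
 [85 68 55 42 44 42 42 42 41 40 26  7  6  3 11 38 69 89 92 91 78 31 15 12
  12 12  6]
 [92 85 65 45 45 42 44 44 41 41 29 14 11 13 26 57 84 91 90 90 62 19 
[... 499 characters left out ...]
6 27 21  8  6  5  6 11
  12  9  9]
 [85 52 16  5  6  6  8  7  7  6  9 10 11 11 10  8  9 10  8  5  5  5  6  9
  10  8  8]
 [69 26  7  4  5  6  6  7  5  5  8  9  9  9 10  7  6  7  6  6  5  4  5  8
   7  6  8]
 [46 10  6  5  5  6  6  7  3  2  5  7 10  8  9  7  5  6  6  6  5  6  5  6
   6  5  6]]
0.0 [[221.7, 182.2], [227.1, 183.5], [257.4, 188.1], [257.5, 186.4], [272.1, 170.9], [272.0, 172.4]]
0.06 [[222.2, 183.5], [227.5, 184.5], [257.9, 187.2], [257.8, 185.5], [272.4, 170.1], [272.5, 171.6]]
0.12 [[222.7, 184.7], [228.0, 185.4], [258.3, 186.3], [258.1, 184.5], [272.7, 169.2], [272.8, 170.8]]
0.16 [[223.1, 185.6], [228.4, 186.0], [258.5, 185.6], [258.3, 183.9], [272.8, 168.6], [273.0, 170.2]]
```

View pics/s15.png

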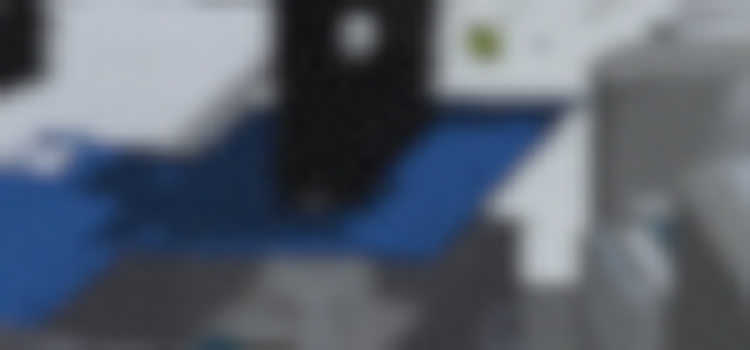

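Call:
{"op": "play_rows", "data": {"series": [{"tx":0,"ty":0,"tz":-0.014,"turn":0},{"tx":0,"ty":0,"tz":-0.012,"turn":0},{"tx":0,"ty":0,"tz":-0.006,"turn":0},{"tx":0,"ty":0,"tz":-0.0034,"turn":0.002},{"tx":0,"ty":0,"tz":0,"turn":0},{"tx":0,"ty":0,"tz":0,"turn":0}]}}

```text
time_s: 30.45
position: [0.6357, 0.048, 0.1556]
tcp_rot: [[-0.183, -0.983, 0.0], [-0.983, 0.183, -0.0], [-0.0, -0.0, -1.0]]
force: [-0.7, 0.3, -2.5]
opening: 0.776
```

```bash
python3 -c "
from covov import *
snap('16',0.138)"; python3 st.py
```

```text
case xy [-0.0533  0.0002] underside z 0.0765 rel yaw 0.06
t 30.55 pos [0.6358 0.048  0.156 ] jawyaw -100.56 tipz 0.0863 q [-5.7 40.8 86.3  0.  52.8 94.8] F [ 0.   0.4 -2.7] M [0.07 0.05 0.02] open 67.7
tilt [ 9.e-04 -1.e-04 -1.e+00]
```

View pics/s16.png

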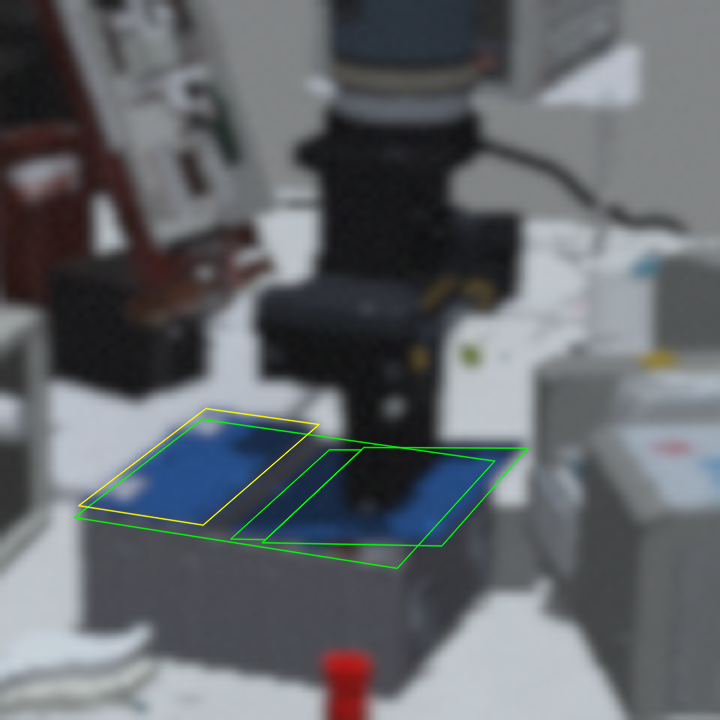

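Call:
{"op": "play_rows", "data": {"series": [{"tx":0.004,"ty":-0.0008,"tz":0,"turn":0},{"tx":0.004,"ty":-0.0008,"tz":0,"turn":0},{"tx":0.004,"ty":-0.0008,"tz":0,"turn":0},{"tx":0.004,"ty":-0.0008,"tz":0,"turn":0},{"tx":0,"ty":0,"tz":0,"turn":0}]}}

```text
time_s: 31.05
position: [0.6491, 0.0453, 0.1557]
tcp_rot: [[-0.183, -0.983, 0.001], [-0.983, 0.183, -0.0], [-0.0, -0.001, -1.0]]
force: [0.4, -0.2, -1.9]
opening: 0.778
```

Call:
{"op": "play_rows", "data": {"series": [{"tx":0.003,"ty":-0.0005,"tz":0,"turn":0},{"tx":0.003,"ty":-0.0005,"tz":0,"turn":0},{"tx":0.002,"ty":-0.0004,"tz":0,"turn":0},{"tx":0,"ty":0,"tz":0,"turn":0}]}}

```text
time_s: 31.45
position: [0.6551, 0.0443, 0.1556]
tcp_rot: [[-0.183, -0.983, 0.0], [-0.983, 0.183, -0.0], [-0.0, -0.0, -1.0]]
force: [-0.1, -0.4, -2.8]
opening: 0.777
```

```bash
python3 -c "
from covov import *
snap('17',0.138)"; python3 st.py
```

```text
case xy [-0.0341  0.0001] underside z 0.0761 rel yaw 0.06
t 31.55 pos [0.6547 0.0443 0.1556] jawyaw -100.56 tipz 0.0859 q [-5.9 42.  83.4  0.  54.6 94.7] F [-0.4 -0.1 -2.6] M [0.09 0.03 0.03] open 68.1
tilt [-2.e-04  0.e+00 -1.e+00]
```

View pics/s17.png

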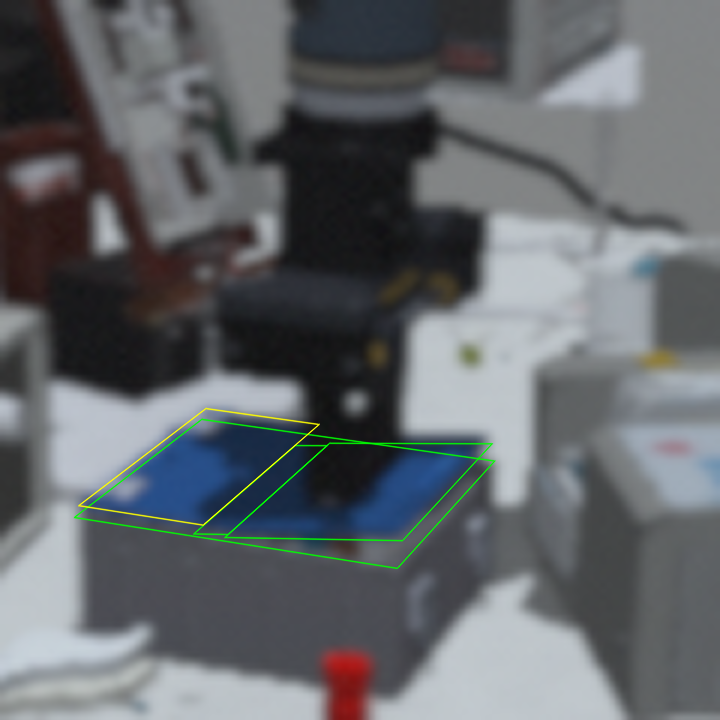

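Call:
{"op": "play_rows", "data": {"series": [{"tx":0.0014,"ty":-0.0003,"tz":0,"turn":0},{"tx":0.0014,"ty":-0.0003,"tz":0,"turn":0},{"tx":0,"ty":0,"tz":-0.0015,"turn":0},{"tx":0,"ty":0,"tz":-0.0015,"turn":0},{"tx":0,"ty":0,"tz":0,"turn":0}]}}

```text
time_s: 32.05
position: [0.6567, 0.0439, 0.1529]
tcp_rot: [[-0.183, -0.983, -0.001], [-0.983, 0.183, 0.0], [0.0, 0.001, -1.0]]
force: [0.1, 0.2, -2.1]
opening: 0.779
```

Call:
{"op": "play_rows", "data": {"series": [{"tx":0,"ty":0,"tz":-0.0015,"turn":0},{"tx":0,"ty":0,"tz":-0.0015,"turn":0},{"tx":0,"ty":0,"tz":0,"turn":0}]}}

```text
time_s: 32.35
position: [0.6566, 0.0439, 0.1514]
tcp_rot: [[-0.183, -0.983, -0.001], [-0.983, 0.183, -0.0], [0.0, 0.001, -1.0]]
force: [-2.6, -0.6, 3.8]
opening: 0.778
```

```bash
python3 st.py
```

```text
t 32.35 pos [0.6566 0.0439 0.1514] jawyaw -100.55 tipz 0.0817 q [-5.9 42.4 83.2 -0.  54.4 94.7] F [-2.6 -0.6  3.8] M [ 0.04  0.31 -0.08] open 67.7
tilt [-5.e-04 -0.e+00 -1.e+00]
```

Call:
{"op": "play_rows", "data": {"series": [{"tx":0,"ty":0,"tz":-0.0015,"turn":0},{"tx":0,"ty":0,"tz":-0.0015,"turn":0},{"tx":0,"ty":0,"tz":0,"turn":0}]}}

```text
time_s: 32.65
position: [0.6583, 0.0437, 0.1498]
tcp_rot: [[-0.183, -0.983, 0.004], [-0.983, 0.183, -0.001], [-0.0, -0.004, -1.0]]
force: [-1.1, -0.1, 4.9]
opening: 0.779
```

Call:
{"op": "play_rows", "data": {"series": [{"tx":0,"ty":0,"tz":-0.0015,"turn":0},{"tx":0,"ty":0,"tz":-0.0015,"turn":0},{"tx":0,"ty":0,"tz":0,"turn":0}]}}

```text
time_s: 32.95
position: [0.6584, 0.0437, 0.1482]
tcp_rot: [[-0.183, -0.983, 0.004], [-0.983, 0.183, -0.001], [-0.0, -0.004, -1.0]]
force: [-3.0, -0.2, 10.5]
opening: 0.778
```

```bash
 python3 -c "
from covov import *
snap('18',0.03)"; python3 st.py
```

```text
case xy [-0.0303  0.0001] underside z 0.0687 rel yaw 0.07
t 33.05 pos [0.6584 0.0437 0.1482] jawyaw -100.55 tipz 0.0785 q [-5.9 42.7 83.2 -0.  53.8 94.7] F [-3.   0.4  9.9] M [ 0.01  0.38 -0.03] open 68.0
tilt [ 4.3e-03 -6.0e-04 -1.0e+00]
```

View pics/s18.png

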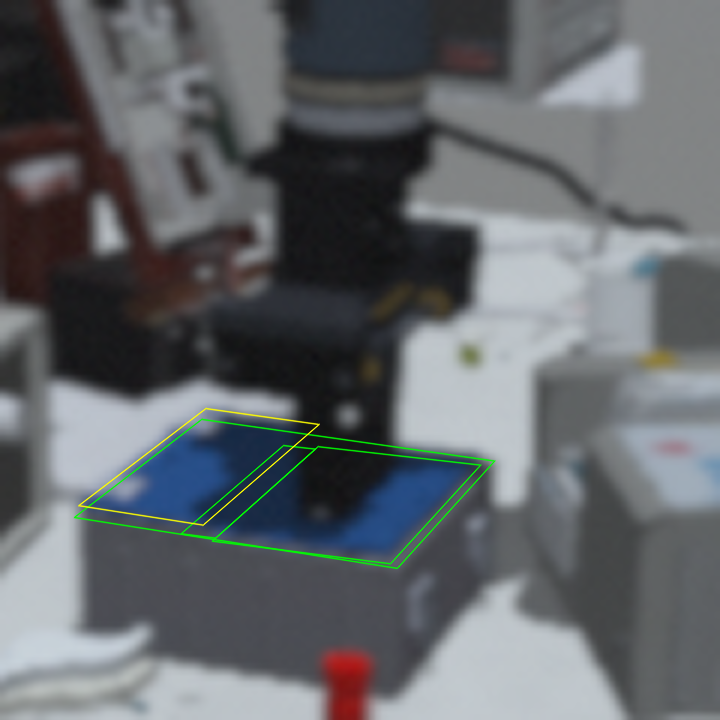

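Call:
{"op": "play_rows", "data": {"series": [{"tx":0,"ty":0,"tz":-0.0015,"turn":0},{"tx":0,"ty":0,"tz":-0.0015,"turn":0},{"tx":0,"ty":0,"tz":0,"turn":0}]}}

```text
time_s: 33.35
position: [0.6579, 0.0438, 0.1462]
tcp_rot: [[-0.183, -0.983, 0.003], [-0.983, 0.183, -0.0], [-0.0, -0.003, -1.0]]
force: [-4.9, -0.1, 13.5]
opening: 0.778
```

Call:
{"op": "play_rows", "data": {"series": [{"tx":0,"ty":0,"tz":-0.0012,"turn":0},{"tx":0,"ty":0,"tz":-0.0012,"turn":0},{"tx":0,"ty":0,"tz":0,"turn":0}]}}

```text
time_s: 33.65
position: [0.6576, 0.0439, 0.1446]
tcp_rot: [[-0.183, -0.983, 0.002], [-0.983, 0.183, -0.0], [-0.0, -0.003, -1.0]]
force: [-5.7, 1.2, 15.4]
opening: 0.782
```

```bash
python3 st.py
```

```text
t 33.65 pos [0.6576 0.0439 0.1446] jawyaw -100.54 tipz 0.0749 q [-5.9 43.  83.3 -0.  53.6 94.7] F [-5.7  1.2 15.4] M [ 0.01  0.76 -0.01] open 68.0
tilt [ 2.5e-03 -4.0e-04 -1.0e+00]
```

```bash
 python3 - <<'E'
from covov import *
snap('19',0.0,up=.0786)
S=vision.capture("side"); x0,y0,x1,y1=190,165,275,210
cv2.imwrite("pics/s20.png",cv2.resize(S["pixels"][y0:y1,x0:x1],None,fx=9,fy=9,interpolation=cv2.INTER_CUBIC))
E
python3 st.py
```

```text
case xy [-0.0312  0.0001] underside z 0.066 rel yaw 0.08
t 33.8 pos [0.6576 0.0439 0.1446] jawyaw -100.54 tipz 0.0749 q [-5.9 43.  83.3 -0.  53.6 94.7] F [-5.9  0.9 14.7] M [0.06 0.79 0.03] open 67.7
tilt [ 2.4e-03 -4.0e-04 -1.0e+00]
```

View pics/s20.png

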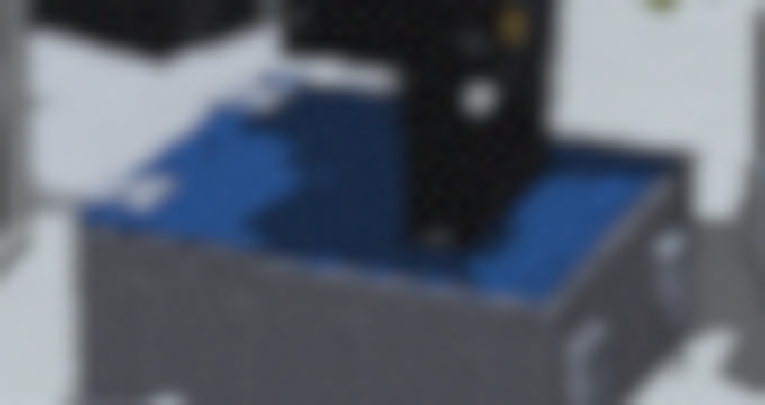

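View pics/t19.png

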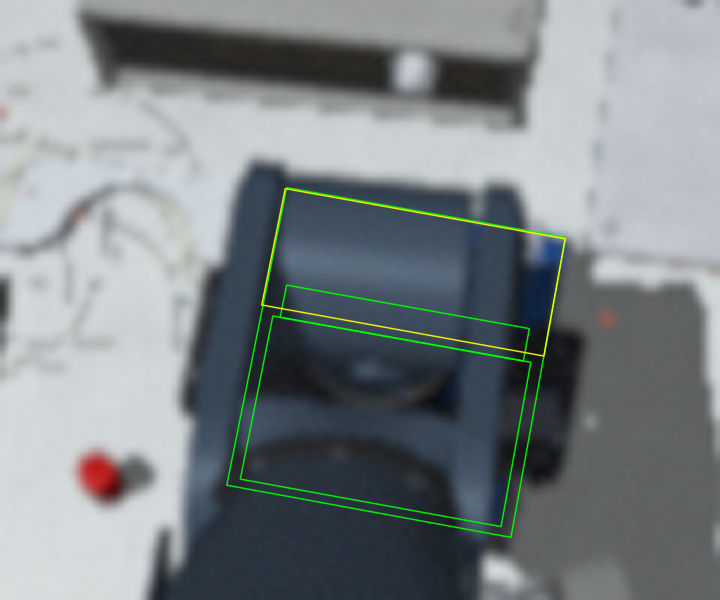

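Call:
{"op": "play_rows", "data": {"series": [{"tx":0,"ty":0,"tz":-0.0012,"turn":0},{"tx":0,"ty":0,"tz":0,"turn":0},{"tx":0,"ty":0,"tz":0,"turn":0}]}}

```text
time_s: 34.1
position: [0.6576, 0.0439, 0.1446]
tcp_rot: [[-0.183, -0.983, 0.003], [-0.983, 0.183, -0.0], [-0.0, -0.003, -1.0]]
force: [-6.7, 1.3, 19.8]
opening: 0.78
```

Call:
{"op": "play_rows", "data": {"series": [{"tx":0,"ty":0,"tz":-0.0012,"turn":0},{"tx":0,"ty":0,"tz":0,"turn":0},{"tx":0,"ty":0,"tz":0,"turn":0}]}}

```text
time_s: 34.4
position: [0.6576, 0.0439, 0.1445]
tcp_rot: [[-0.183, -0.983, 0.003], [-0.983, 0.183, -0.001], [0.0, -0.003, -1.0]]
force: [-7.9, 0.5, 23.5]
opening: 0.776
```

```bash
python3 st.py
```

```text
t 34.4 pos [0.6576 0.0439 0.1445] jawyaw -100.54 tipz 0.0748 q [-5.9 43.  83.3 -0.  53.5 94.7] F [-7.9  0.5 23.5] M [ 0.05  1.3  -0.04] open 67.5
tilt [ 2.8e-03 -6.0e-04 -1.0e+00]
```

```bash
 python3 - <<'E'
from covov import *
import pickle
S=vision.capture("side"); pickle.dump(S,open("p20.pkl","wb"))
# bias from lid: fit translation in px of lid polygon using first picture
T0,S0=pickle.load(open("p0.pkl","rb"))
s=bot.read_state();p=s["position"]
rows=[]
for name,z in(("home",.071),("up4",.075)):
    pl=tr((p[0],p[1],P[2]),rect(-.046,.044,-.07,.07,z))
    print(name,[np.round(proj(S,q),1).tolist() for q in pl])
print("rim front corners",[np.round(proj(S,q),1).tolist() for q in tr(P,[(-.0825,-.076,.071),(-.0825,.076,.071),(-.081,.072,.071),(.015,.076,.0775),(.08,.076,.0775),(.08,-.076,.0775)])])
b=S["pixels"].astype(int); B=b[...,0]-b[...,2]
print("rows176-205, cols 240..275"); print(B[178:204,236:274:2])
x0,y0,x1,y1=190,165,275,210
def draw(z,o):
    im=cv2.resize(S["pixels"][y0:y1,x0:x1],None,fx=9,fy=9,interpolation=cv2.INTER_CUBIC)
    cv2.imwrite(o,im)
E
```

```text
home [[264.7, 181.8], [237.6, 177.9], [219.9, 193.5], [249.6, 198.2]]
up4 [[264.8, 180.6], [237.6, 176.7], [219.9, 192.2], [249.7, 196.9]]
rim front corners [[266.9, 181.3], [250.7, 199.2], [250.7, 198.6], [218.4, 192.0], [197.6, 188.8], [218.8, 172.6]]
rows176-205, cols 240..275
[[ 2  2  1  3  2  2  0  5 11 12 12 11 12 11 11 11 11 13 11]
 [ 2  3  4  5  1  2  1  5 10 11 12 11 12 12 12 12 11 12 12]
 [ 4  2  3  2  1  3  0  8 14 13 11 11 11 11 11 12 12 11 11]
 [ 2  1  3  0  1  2  2  9 26 26 21 16 14 11 10 10 11 12 11]
 [ 3  2  2  2  2  3  1 12 37 41 38 33 27 23 16  9 11 11 10]
 [ 3  2  1  1  1  1  3 19 42 47 47 49 46 37 21  9 11 12 11]
 [ 6  2  1  2  0  3  6 39 60 65 63 70 62 40 16  7 11 12  8]
 [ 2  2  3  1  1  4 23 64 83 83 86 90 77 38 13  7 11 12  8]
 [ 3  1  2  2  2  6 45 82 94 94 97 95 71 28  9  6 12 11  7]
 [ 6  2  2  2  4 23 67 93 94 97 97 88 50 16  8  8 11 11  7]
 [ 4  3  0  2  4 36 83 95 95 95 93 74 29 10  7  5 10 10  6]
 [ 5  5  1  2  9 45 88 96 95 94 88 53 17  8  8  6  7  8  6]
 [ 6  6  3  4 19 51 89 95 96 94 79 33 11  8 11  9  5  6  5]
 [11  9  6 11 31 60 89 95 96 91 58 18  8  9 16 12  5  5  6]
 [24 18 16 27 45 72 92 95 94 84 38 12  7 10 17 12  5  4  6]
 [35 33 31 48 65 85 93 94 89 66 23  8  7  9 14 11  6  5  5]
 [42 43 41 64 86 91 93 93 81 43 13  8  8  9 13 11  7  5  5]
 [41 45 41 66 90 94 93 91 66 26 10  6  7  8 13 11  5  5  5]
 [36 38 32 53 84 89 86 84 45 16  6  6  7  9 14 11  7  6  5]
 [22 22 23 39 60 66 71 66 28 10  6  7  6  9 14 10  5  6  6]
 [10 12 14 21 30 34 46 41 17  8  6  6  7  8 11 11  7  6  4]
 [ 8  7  9 11 13 15 22 20 11  6  7  6  7  7 10  9  6  5  5]
 [ 7  8  8  8  9  9  9 11  8  8 10  7  6  6 10  9  6  6  6]
 [ 8  8  7  7  8  8  8  8  7 12 15  7  6  5  8  8  7  8  6]
 [ 8  7  8  8  8  8  8  8  9 15 15  7  6  5  6  6  9 10  7]
 [ 8  7  8  9  7  9  7  8 10 17 14  6  6  6  6  9 10  9  6]]
```

```bash
 python3 - <<'E'
from covov import *
import pickle
S=pickle.load(open("p20.pkl","rb")); T0,S0=pickle.load(open("p0.pkl","rb"))
def edge(S,cols,lo=188,hi=205):
    b=S["pixels"].astype(float); B=b[...,0]-b[...,2]; out=[]
    for c in cols:
        col=B[lo-6:hi,c]; i=np.argmax(col[2:])+2; 
        top=col[max(0,i-2):i+1].mean(); base=8; h=(top+base)/2
        j=i
        while j<len(col)-1 and col[j]>h: j+=1
        out.append((c,round(lo-6+j-1+(col[j-1]-h)/(col[j-1]-col[j]),2),int(top)))
    return out
print("now",edge(S,range(196,252,3)))
print("start lid",edge(S0,range(196,218,3)))
A=np.array([proj(S,q) for q in tr(P,[(.08,.076,.074),(.015,.076,.074),(.011,.070,.071),(-.079,.070,.071),(.011,.070,.069),(.011,.072,.071),(-.079,.072,.071)])]); print(np.round(A,1))
E
```

```text
now [(196, np.float64(186.5), 16), (199, np.float64(189.98), 32), (202, np.float64(190.41), 51), (205, np.float64(190.66), 57), (208, np.float64(190.78), 82), (211, np.float64(191.11), 96), (214, np.float64(191.56), 97), (217, np.float64(191.93), 97), (220, np.float64(188.29), 94), (223, np.float64(194.21), 57), (226, np.float64(194.94), 48), (229, np.float64(195.33), 44), (232, np.float64(195.97), 45), (235, np.float64(196.64), 36), (238, np.float64(196.86), 40), (241, np.float64(197.64), 34), (244, np.float64(197.53), 80), (247, np.float64(197.63), 90), (250, np.float64(197.59), 94)]
start lid [(196, np.float64(186.83), 16), (199, np.float64(189.97), 33), (202, np.float64(190.39), 51), (205, np.float64(190.66), 57), (208, np.float64(190.81), 82), (211, np.float64(191.09), 96), (214, np.float64(191.58), 96), (217, np.float64(191.94), 97)]
[[197.7 189.9]
 [218.4 193.2]
 [220.5 193.6]
 [250.3 198.3]
 [220.5 194.2]
 [220.2 193.8]
 [250.  198.5]]
```

Call:
{"op": "play_rows", "data": {"series": [{"tx":-0.0008,"ty":0.0002,"tz":-0.0006,"turn":0},{"tx":-0.0008,"ty":0.0001,"tz":-0.0006,"turn":0},{"tx":0,"ty":0,"tz":0,"turn":0},{"tx":0,"ty":0,"tz":0,"turn":0}]}}

```text
time_s: 34.85
position: [0.6574, 0.0439, 0.1445]
tcp_rot: [[-0.183, -0.983, 0.006], [-0.983, 0.183, -0.001], [-0.0, -0.006, -1.0]]
force: [-7.4, 0.4, 26.0]
opening: 0.78
```

```bash
python3 st.py
```

```text
t 34.85 pos [0.6574 0.0439 0.1445] jawyaw -100.54 tipz 0.0748 q [-5.9 42.9 83.5 -0.  53.2 94.7] F [-7.4  0.4 26. ] M [-0.04  1.25 -0.06] open 67.9
tilt [ 0.0059 -0.001  -1.    ]
```

```bash
python3 - <<'E'
from covov import *
snap('21',0.0,up=.0786)
E
python3 st.py
```

```text
case xy [-0.0313  0.0001] underside z 0.066 rel yaw 0.08
t 34.95 pos [0.6574 0.0439 0.1446] jawyaw -100.53 tipz 0.0749 q [-5.9 42.9 83.5 -0.  53.2 94.7] F [-7.4  0.  26.2] M [-0.06  1.18 -0.05] open 67.9
tilt [ 0.0058 -0.0011 -1.    ]
```

View pics/s21.png

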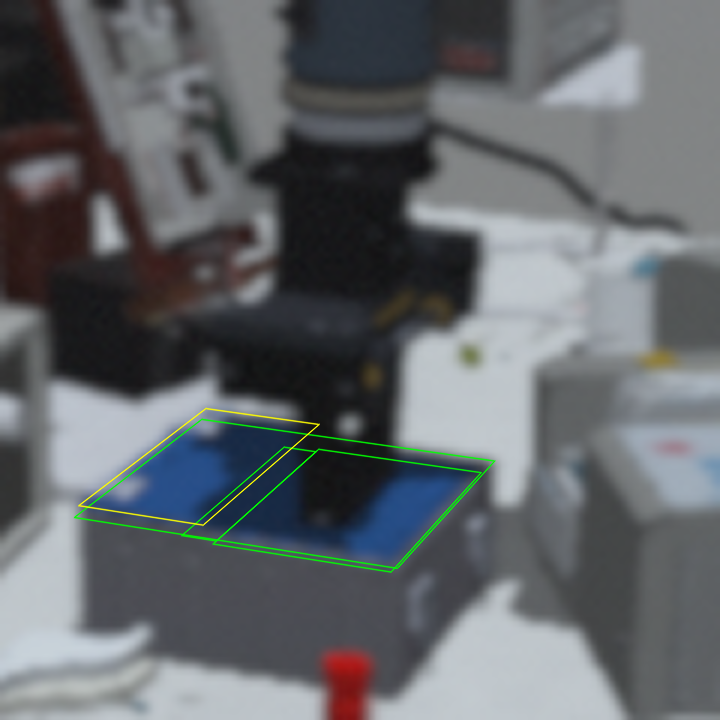

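The side view shows the cover lying inside the rim and level with it. The lid edge is where it was at the start, and the press is steady at 26 N against a hard stop. I'm handing in.

```bash
python3 -c "
from rig import bot
print(bot.hand_in())"; python3 st.py
```

```text
the job is handed in; nothing more can be done
None
the job is handed in; nothing more can be done
```

I packed the case and handed it in at about 35 s, with the cover still gripped and pressed down. No verdict was reported.

**What I did**
- **Vials:** I stood the brown vial in the medium cell and the white bottle in the large cell. Both went in without side force, and both looked upright in the pictures afterwards.
- **Tilt:** The moves allow no tool tilt, so I gripped the cover by the two ends of its bar. I then pressed its tail on the case's side rim, which turned it in the grip to about 8° nose down.
- **Tuck and press:** I slid the tongue under the rear lid without any contact force, then pressed the cover down until it stopped moving.

**Last checks**
- **Position:** The grip is at about x = -0.031, y = 0.000 in the case frame, inside the allowed range.
- **Pressing:** The cover is held at 26 N downward against a hard stop, with the load centred on the grip, so both the front and rear ledges carry it. The fingers are closed on the 68 mm bar.
- **Rear lid:** Its edge in the side picture matched the start picture within about 0.05 pixel, so it stayed shut. I measured this before the last 1 mm of pressing.

**Less certain**
- **Slip in the grip:** The hard stop came about 1 mm lower than a slip-free grip would give, so the cover has probably slipped up about 1 mm in the fingers.
- **Flatness:** From the picture I could only judge it to about 0.02 rad. The plate edge also read about 1 pixel lower than my model predicts.
- **Side push:** A steady 7 N push back along x remained, probably from friction or the rear stop.
- **Not measured:** I had no direct reading of how far the rack was pressed down, and I did not check the beaker, dish, clip and pen individually at the end.

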